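# Check spring contact fingers under a key switch and reject the weak ones

### The job

Take the key from its stand, put it in the key switch and turn it clockwise to the on stop; only while the switch is on, press the free tip of each contact finger down to its stop, one after another from the robot's left to its right, and feel which are weak (about 3 N at the stop instead of about 10 N). Then turn the key back to off, draw it out and hang it upright in its stand again. Any tester with a weak finger must finish standing flat in the white reject tray, the sound ones stay standing flat on the mat or bench outside it, and the jar, beaker and mouse are left alone.

Things in the scene. Friction and masses are not known exactly. Their poses are not given: they have to be found in the camera images.
- lock: Key-switch box, white with a bare aluminium top plate, 130 x 100 x 60 mm high, fixed. Origin: centre of its underside; z up. A key slot 36 mm (along x) by 11 mm (along y) is cut through the middle of the 8 mm top plate, so the slot runs along the box's x axis.
- lock_slot (a point): Centre of the slot's mouth on the top face of the key-switch box, 60 mm above the bench. Below the 8 mm plate the turning plug has a like slot, 35 x 10 mm, mouth bevelled 2 mm. The key is fully in when its foot is about 24 mm below this point (on the plug's floor, its bit wholly below the plate).
- lock_plug (a joint): Angle of the turning plug below the slot: 0 = off (in line with the slot; the only place where the key goes in or comes out), grows clockwise seen from above to a stop at 1.3 = on. It stays where it is left; turning takes about 0.1 N m. The key has about 0.09 rad of play in it either way.
- key: Large steel switch key, 86 mm long, 0.14 kg, upright in use. Origin: centre of its foot (lower end); z up along the shank to the bow; x along the width. A double bit 32 mm (x) x 7 mm (y) x 14 mm high at the foot, a round shank 8 mm thick from 14 to 50 mm, then a flat bow 50 mm (x) x 10 mm (y) x 36 mm high, from 50 to 86 mm, which is what to grip. A half turn about z makes no difference.
- key_stand: Fixed grey block 90 x 60 x 62 mm high with a slot 38 mm (along its x) by 13 mm (along its y), 56 mm deep, in the middle of its top, mouth bevelled 1.5 mm. Origin: centre of its underside. The key starts here upright, hanging by its bow on the top face (foot 12 mm above the bench), and must return here.
- tray: Fixed white reject tray, open on top, 180 x 180 x 25 mm high, walls and floor 5 mm. Origin: centre of its underside. It is roomy enough for two testers side by side, lengthwise along its x, their middle lines about 36 mm either side of its own.
- mat: Thin grey bench mat, 260 x 460 x 2 mm, fixed; the testers start on it. Origin: centre of its underside.
- f1: Contact tester, place 1 of 4 from the robot's left (+y); may be absent. All look alike. Aluminium base 130 (x) x 44 x 8 mm; steel clamp block 40 (x) x 30 (y) mm, 8 to 56 mm up, centred at x = +40 (grip across y); copper spring finger 24 mm wide runs from it towards -x over a dark stop post. 0.3-0.5 kg, balanced at about x = +20. Origin: centre of underside.
- f1_leaf (a joint): Bend of the finger of f1, rad: 0 at rest, 0.2 on its stop. It springs back when let go. Pushed at the tip point, a sound finger reaches its stop at about 10 N (7.4 N at 10 mm travel), a weak one at about 3 N (2.2 N at 10 mm); nearer to the block a little more.
- f1_tip (a point): Free tip of the finger of f1: point on its upper face, x = -50 mm in the tester, 39.5 mm above its underside at rest, moving down 14 mm to the stop. 70 mm from where the finger bends.
- f2: Contact tester, place 2 of 4 from the robot's left (+y); may be absent. All look alike. Aluminium base 130 (x) x 44 x 8 mm; steel clamp block 40 (x) x 30 (y) mm, 8 to 56 mm up, centred at x = +40 (grip across y); copper spring finger 24 mm wide runs from it towards -x over a dark stop post. 0.3-0.5 kg, balanced at about x = +20. Origin: centre of underside.
- f2_leaf (a joint): Bend of the finger of f2, rad: 0 at rest, 0.2 on its stop. It springs back when let go. Pushed at the tip point, a sound finger reaches its stop at about 10 N (7.4 N at 10 mm travel), a weak one at about 3 N (2.2 N at 10 mm); nearer to the block a little more.
- f2_tip (a point): Free tip of the finger of f2: point on its upper face, x = -50 mm in the tester, 39.5 mm above its underside at rest, moving down 14 mm to the stop. 70 mm from where the finger bends.
- f3: Contact tester, place 3 of 4 from the robot's left (+y); may be absent. All look alike. Aluminium base 130 (x) x 44 x 8 mm; steel clamp block 40 (x) x 30 (y) mm, 8 to 56 mm up, centred at x = +40 (grip across y); copper spring finger 24 mm wide runs from it towards -x over a dark stop post. 0.3-0.5 kg, balanced at about x = +20. Origin: centre of underside.
- f3_leaf (a joint): Bend of the finger of f3, rad: 0 at rest, 0.2 on its stop. It springs back when let go. Pushed at the tip point, a sound finger reaches its stop at about 10 N (7.4 N at 10 mm travel), a weak one at about 3 N (2.2 N at 10 mm); nearer to the block a little more.
- f3_tip (a point): Free tip of the finger of f3: point on its upper face, x = -50 mm in the tester, 39.5 mm above its underside at rest, moving down 14 mm to the stop. 70 mm from where the finger bends.
- f4: Contact tester, place 4 of 4 from the robot's left (+y); may be absent. All look alike. Aluminium base 130 (x) x 44 x 8 mm; steel clamp block 40 (x) x 30 (y) mm, 8 to 56 mm up, centred at x = +40 (grip across y); copper spring finger 24 mm wide runs from it towards -x over a dark stop post. 0.3-0.5 kg, balanced at about x = +20. Origin: centre of underside.
- f4_leaf (a joint): Bend of the finger of f4, rad: 0 at rest, 0.2 on its stop. It springs back when let go. Pushed at the tip point, a sound finger reaches its stop at about 10 N (7.4 N at 10 mm travel), a weak one at about 3 N (2.2 N at 10 mm); nearer to the block a little more.
- f4_tip (a point): Free tip of the finger of f4: point on its upper face, x = -50 mm in the tester, 39.5 mm above its underside at rest, moving down 14 mm to the stop. 70 mm from where the finger bends.
- jar: Amber jar 60 mm wide, 75 mm high; a bystander, to be left where it is. Origin: centre of its underside.
- beaker: White ceramic beaker, 70 mm wide, 85 mm high; a bystander, to be left where it is. Origin: centre of its underside.
- mouse: Grey computer mouse 100 x 60 x 30 mm; a bystander, to be left where it is. Origin: centre of its underside.

How it is judged:
On the way, in this order (a step that is already met when the one before it is completed fails the run):
1. the key is put in the key switch and turned fully on (value of joint lock_plug above 1.15 rad), for 0.2 s.
2. the finger of f1 is pressed to its stop (value of joint f1_leaf above 0.175 rad), for 0.15 s.
3. the finger of f2 is pressed to its stop (value of joint f2_leaf above 0.175 rad), for 0.15 s.
4. the finger of f3 is pressed to its stop (value of joint f3_leaf above 0.175 rad), for 0.15 s.
5. the finger of f4 is pressed to its stop (value of joint f4_leaf above 0.175 rad), for 0.15 s.
6. the key is turned back to off and drawn out of the switch (value of joint lock_plug below 0.25 rad and z of key in the frame of lock_slot above 0.005 m), for 0.1 s.
At the end, for the whole second after the job is handed in: Switch off (under 0.25 rad); key upright in its stand (within 7 mm, foot under 18 mm up); weak testers flat on the tray floor (within 65 mm in x, 70 mm in y of its centre); sound ones flat on mat or bench, over 100 mm from the tray centre; all at rest (tilts under 0.12, key 0.15) (value of joint lock_plug below 0.25 rad and horizontal distance between key and key_stand below 0.007 m and z of key in the frame of key_stand below 0.018 m and angle between key's own z axis and vertical below 0.15 rad and linear speed of each of key, f2, f4, f1, f3 below 0.03 m/s and x of f2 in the frame of tray between -0.065 and 0.065 m and y of f2 in the frame of tray between -0.07 and 0.07 m and z of each of f2, f4 in the frame of tray below 0.012 m and angle between each of f2, f4, f1, f3's own z axis and vertical below 0.12 rad and x of f4 in the frame of tray between -0.065 and 0.065 m and y of f4 in the frame of tray between -0.07 and 0.07 m and height (world z) of each of f1, f3 below 0.012 m and horizontal distance between each of f1, f3 and tray above 0.1 m); the robot touches nothing.
It fails at once if a bystander is disturbed (distance of any of jar, beaker, mouse from where it was at the start of the episode above 0.03 m).
It fails at once if a finger is pressed to its stop while the switch is not on (value of joint lock_plug below 1.1 rad and value of joint any of f1_leaf, f2_leaf, f3_leaf, f4_leaf above 0.175 rad).
Of f1, f2, f3, f4 only 3 to 4 are there at a start; the rules pass over those that are not, and their reading is None.
At some moment in a run one of f1, f2, f3, f4 may be knocked a few centimetres aside while the robot is not near it.
It also fails if it takes over 210 s, if anything falls off the work surface, if the arm or the gripper's body presses on something with over 40 N, if the wrist force passes 120 N, or if a joint passes its speed limit or range.

### The arm

A 7-joint arm with a two-finger parallel gripper is mounted at the origin on the work surface. World frame = base frame: x ahead of the robot, y to its left, z up, the work surface at z = 0. Lengths are in m, angles in rad, forces in N, time in s.
With the tool pointing down it reaches from about 0.4 to 0.85 m from the base axis. Payload 4.5 kg.
Tool frame: the origin (TCP) lies midway between the tips of the shut fingers; the grasp point (between the pads) lies 19 mm behind it; y points along the fingers, z is the direction in which the jaws open and shut, and the axes are right-handed (so a half turn about y gives the same grasp; the last joint's range is limited). The gripper opens to 88 mm and grips with 3 to 60 N. Pads are 18 mm wide; open, the fingers measure 123 mm over their backs; the gripper's body (75 mm by 187 mm) begins 45 mm behind the grasp point.
Start: joints at [1.37, 0.689, -0.195, 1.565, 0.157, 0.902, -0.215], TCP at [0.145, -0.608, 0.239] pointing down, gripper open.
Joint ranges: [-3.01, 3.01], [-0.46, 2.08], [-1.47, 1.51], [0.13, 2.56], [-1, 4.14], [0.04, 2.09], [-2.66, 2.66]. Speed limits (rad/s): [2.57, 2.57, 3.14, 3.14, 3.14, 3.14, 3.14].

### API

Orientations are given as a unit quaternion [x, y, z, w].
In Python, from plant import r, snapshot, get_calibration, job, boxes_of gives the robot as it stands. The module is installed in compiled form; this text tells all that it offers.
- The arm moves only by the shell command python3 -m handwheel 'ROWS' [OPENING] [FORCE]. ROWS is JSON, a list that holds one entry, the list of rows, each a list of 6 numbers: the shift along the tool's x, y, z as a fraction of full scale, then the turn, a rotation vector about the tool's x, y, z as a fraction of full scale. In form: [[[x, y, z, wx, wy, wz], ...]]. A call has 1 to 12 rows; each row is the pose to reach, as a shift and turn from the pose commanded when the call began, along the tool's axes at that moment, turning the shorter way round; what a row does not reach only later rows make up. Full scale, the value 1, is 100 cm for a shift and 180 degrees for a turn. A row lasts 1/12 s, in which the tool goes at most 41.7 mm and 7.16 degrees, less where a joint would pass 70% of its speed; a pose out of reach is approached as far as the arm can. A call with a number of a shift or a turn outside -1 to 1 is refused whole. A call with a gripper value outside its range is refused whole. OPENING is the opening, from -1 (shut) to 1 (fully open), set as the call begins (- or left out, the last holds). The fingers move at their own pace and stop on an object; FORCE is the grip in N (left out, the last holds). Time passes only in rows, so rows that repeat a pose let the fingers close. It gives the time, the measured TCP pose, the force and the opening at its end, in the units of the state.
- r.get_state(): the state, without advancing time (a new reading comes with each control period).
- snapshot(name): name is "scene" or "side" or "wrist"; returns the picture (384x512x3 uint8, red, green, blue); there is no depth.
- get_calibration(name): a dict with "fx", "fy", "cx", "cy" (pixels), "T" (4x4, takes a point from camera to world coordinates). Camera axes: x right, y down, z forward; pixel columns grow to the right and rows downward; lengths in m; the calibration is good to about 2 mm. A picture is of the moment at which its call begins: read the wrist's pose just before it. get_calibration takes no time and is no camera call; for the wrist camera it gives the pose at the moment of the call.
- job.finish_job(): hands the job in, once; it reports no verdict.
Trained networks look in the newest picture that a camera, given by its name, has taken for a name from the list of things; names that differ only in an ending like _2 or _b are one class to them, and where a whole thing is asked for, a point or a joint stands for the part that bears it (a point fixed in the world has none). Each returns a list of dicts, best first, with "confidence" (0 to 1); they miss things now and then, are a little off and sometimes report something else, mostly with a low value. They report only what shows in the picture. A call takes as long as a camera call.
- boxes_of(thing, camera): "bbox" ([left, top, right, bottom] in pixels, round what is visible of it).
The state is a dict: "clock": time; "q": joint angles; "qd": joint speeds; "joint_torque": joint torques, N m; "tool_pos": TCP position; "eef_rot": TCP orientation; "contact_force": force on the tool from outside, world axes, zero at the start; "moment": the same for the moment, N m; "opening": opening from 0.0 (shut) to 1.0 (fully open).
Only numpy, scipy, OpenCV 4.12 (cv2) and the standard library are available. Lean on these libraries where they do the work, as an engineer would, in place of code of your own. Each camera call takes 0.05 s, during which the arm holds its last target. There are 200 camera calls.

## Working session

There is one attempt and no reset: what is moved stays moved. The work goes in short steps, Python scripts to look and compute and a shell command to move; the robot and the scene stay as the last step left them, time stands still between calls to the robot, and variables do not carry over. Pictures are saved under pics/ and viewed, about 12 in all and at most 16, crops included, and the job is handed in when it is done.

```bash
mkdir -p pics; ls
cat > h.py <<'E'
import numpy as np, cv2
from scipy.spatial.transform import Rotation as R
from plant import r, snapshot, get_calibration, job, boxes_of
def save(name,cam,crop=None,sc=1):
    im=snapshot(cam)
    if crop: im=im[crop[1]:crop[3],crop[0]:crop[2]]
    if sc!=1: im=cv2.resize(im,None,fx=sc,fy=sc,interpolation=cv2.INTER_CUBIC)
    cv2.imwrite('pics/'+name+'.png',im[:,:,::-1])
def px2w(c,u,v,z):
    T=np.array(c['T']); d=T[:3,:3]@np.array([(u-c['cx'])/c['fx'],(v-c['cy'])/c['fy'],1]); o=T[:3,3]
    return o+d*(z-o[2])/d[2]
def w2px(c,p):
    T=np.array(c['T']); q=T[:3,:3].T@(np.array(p)-T[:3,3]); return np.array([c['fx']*q[0]/q[2]+c['cx'],c['fy']*q[1]/q[2]+c['cy']])
E
python3 - <<'E'
from h import *
s=r.get_state()
for k,v in s.items(): print(k,np.round(v,3))
print(R.from_quat(s['eef_rot']).as_matrix().round(3))
save('s1','scene',sc=1.5); save('d1','side',sc=1.5)
for c in('scene','side'):
    k=get_calibration(c);print(c,k['fx'],k['cx'],k['cy'],np.round(k['T'],3).tolist())
for t in('lock','key','key_stand','tray','f1','jar','beaker','mouse','mat'):
    for c in ('scene','side'):
        print(t,c,[(np.round(b['bbox']).astype(int).tolist(),round(b['confidence'],2)) for b in boxes_of(t,c)][:5])
E
```

```text
pics
clock 0.0
q [ 1.37   0.69  -0.195  1.566  0.157  0.902 -0.215]
qd [-0.     0.001 -0.     0.     0.001 -0.    -0.001]
joint_torque [-0.0000e+00 -5.2756e+01 -1.2670e+00 -1.5342e+01 -5.3000e-02  6.0000e-03
  0.0000e+00]
tool_pos [ 0.145 -0.607  0.238]
eef_rot [-0.083  0.703 -0.702  0.083]
contact_force [-0.498  0.467  0.58 ]
moment [-0.044  0.031 -0.017]
opening 1.002
[[-0.973 -0.001  0.233]
 [-0.233  0.002 -0.973]
 [ 0.    -1.    -0.002]]
scene 485.8291966326419 261.3650653615657 197.1074253302799 [[-0.737, 0.538, -0.409, 1.145], [0.676, 0.597, -0.432, 0.56], [0.012, -0.595, -0.804, 1.123], [0.0, 0.0, 0.0, 1.0]]
side 440.2488166602684 255.88843930880844 189.35599709446927 [[-0.905, -0.31, 0.292, 0.239], [-0.425, 0.637, -0.643, 0.782], [0.013, -0.706, -0.708, 0.954], [0.0, 0.0, 0.0, 1.0]]
lock scene [([189, 99, 242, 145], 0.76)]
lock side [([301, 126, 347, 166], 0.66), ([187, 284, 295, 384], 0.62)]
key scene [([246, 213, 263, 228], 0.75)]
key side [([216, 184, 232, 202], 0.58)]
key_stand scene [([237, 212, 275, 254], 0.82), ([255, 141, 278, 154], 0.65)]
key_stand side [([304, 172, 332, 191], 0.61), ([204, 185, 241, 226], 0.58), ([186, 286, 293, 384], 0.38)]
tray scene [([349, 222, 447, 314], 0.86), ([294, 183, 316, 205], 0.66)]
tray side [([186, 283, 296, 384], 0.89)]
f1 scene [([241, 143, 280, 171], 0.97), ([280, 186, 315, 228], 0.89), ([301, 205, 348, 246], 0.83), ([324, 208, 346, 227], 0.47)]
f1 side [([232, 236, 282, 276], 0.92), ([293, 165, 333, 201], 0.89), ([247, 209, 295, 243], 0.58)]
jar scene [([294, 290, 320, 321], 0.84)]
jar side [([147, 240, 174, 280], 0.55)]
beaker scene [([168, 153, 192, 186], 0.65)]
beaker side [([245, 126, 268, 158], 0.72), ([289, 166, 330, 198], 0.27)]
mouse scene [([211, 249, 251, 286], 0.58), ([245, 218, 263, 229], 0.21)]
mouse side [([167, 188, 201, 214], 0.91)]
mat scene [([204, 131, 379, 274], 0.96)]
mat side [([206, 158, 350, 303], 0.95), ([170, 191, 201, 216], 0.37)]
```

View pics/s1.png

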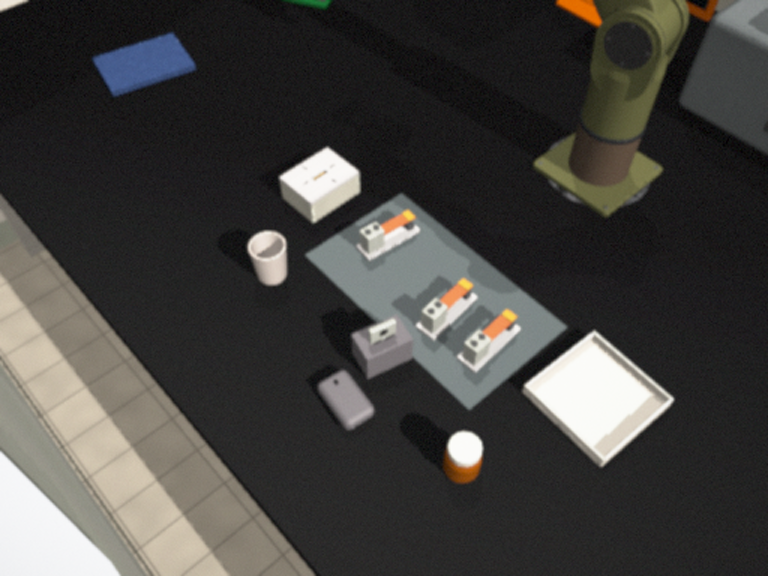

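View pics/d1.png

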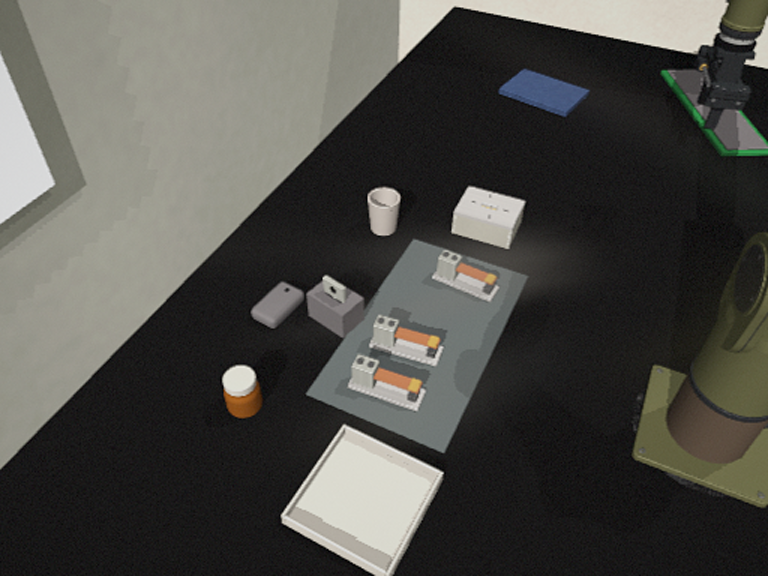

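Both views show three testers, in the scene view at about (388,235), (447,308) and (490,340). They also show the lock at (320,185), the stand with key at (382,347), and the tray at (598,397). Next I turn these into coarse positions.

Run:
```python
from h import *
cs={c:get_calibration(c) for c in('scene','side')}
P={'scene':{'lock slot':(320,174,.06),'key bow top':(383,325,.098),'tray c':(598,397,.005),'A clamp':(371,230,.058),'A tip':(408,215,.0415),'B clamp':(433,308,.058),'B tip':(466,285,.0415),'C clamp':(476,340,.058),'C tip':(510,316,.0415),'beaker':(271,283,0),'jar':(463,482,0),'mouse':(346,400,.02)},
'side':{'lock slot':(490,207,.06),'key bow top':(335,286,.098),'tray c':(363,503,.005),'A clamp':(448,257,.058),'A tip':(491,279,.0415),'B clamp':(385,324,.058),'B tip':(434,341,.0415),'C clamp':(365,362,.058),'C tip':(414,383,.0415)}}
for c in P:
    for k,(u,v,z) in P[c].items(): print(c,k,px2w(cs[c],u/1.5,v/1.5,z)[:2].round(3))
c=get_calibration('wrist');s=r.get_state()
Rt=R.from_quat(s['eef_rot']).as_matrix();T=np.array(c['T'])
print('cam in tool',(Rt.T@(T[:3,3]-s['tool_pos'])).round(3),(Rt.T@T[:3,:3]).round(3).tolist(),c['fx'])
```

```text
scene lock slot [ 0.503 -0.342]
scene key bow top [0.677 0.044]
scene tray c [0.458 0.36 ]
scene A clamp [ 0.526 -0.157]
scene A tip [ 0.434 -0.149]
scene B clamp [0.567 0.057]
scene B tip [0.475 0.053]
scene C clamp [0.559 0.156]
scene C tip [0.467 0.156]
scene beaker [ 0.727 -0.223]
scene jar [0.741 0.309]
scene mouse [0.791 0.077]
side lock slot [ 0.5   -0.343]
side key bow top [0.669 0.049]
side tray c [0.458 0.362]
side A clamp [ 0.525 -0.156]
side A tip [ 0.43  -0.151]
side B clamp [0.563 0.061]
side B tip [0.472 0.046]
side C clamp [0.557 0.154]
side C tip [0.468 0.147]
cam in tool [-0.084 -0.148 -0.001] [[-0.001, 0.947, 0.321], [0.001, -0.321, 0.947], [1.0, 0.001, -0.0]] 273.6222902107585
```

Both cameras agree to a few mm. The testers stand at y≈+0.155 (f1), +0.057 (f2) and −0.155 (f4), so f3 is absent. Next is a wrist look at the stand and the nearby testers.

```bash
cat >> h.py <<'E'
def go(p,az,s=None):
    """print row (tool-frame shift m, rotvec/pi) to reach TCP p, jaw axis azimuth az deg (mod 360), tool down"""
    s=s or r.get_state(); M=R.from_quat(s['eef_rot']).as_matrix(); a=np.radians(az)
    c,n=np.cos(a),np.sin(a); G=np.array([[n,0,c],[-c,0,n],[0,-1,0]])
    d=M.T@(np.array(p)-s['tool_pos']); w=R.from_matrix(M.T@G).as_rotvec()/np.pi
    print('row',np.round(d,4).tolist(),np.round(w,4).tolist(),'rows>=',round(max(np.linalg.norm(d)/.0417,np.linalg.norm(w)*180/7.16),1))
def st():
    s=r.get_state();M=R.from_quat(s['eef_rot']).as_matrix()
    print('t',round(s['clock'],2),'p',np.round(s['tool_pos'],4),'az',round(np.degrees(np.arctan2(M[1,2],M[0,2])),2),'F',np.round(s['contact_force'],2),'M',np.round(s['moment'],2),'open',round(s['opening'],3),'q',np.round(s['q'],2));return s
E
python3 -c "
from h import *
go([.62,.12,.2],0)"
```

```text
row [-0.6309, 0.0387, -0.5974] [-0.0, -0.4252, 0.0] rows>= 20.9
```

```bash
python3 -m handwheel '[[[-0.316,0,-0.3,0,-0.21,0],[-0.316,0,-0.3,0,-0.21,0],[-0.316,0,-0.3,0,-0.21,0],[-0.316,0,-0.3,0,-0.21,0],[-0.316,0,-0.3,0,-0.21,0],[-0.316,0,-0.3,0,-0.21,0],[-0.316,0,-0.3,0,-0.21,0],[-0.316,0,-0.3,0,-0.21,0],[-0.316,0,-0.3,0,-0.21,0],[-0.316,0,-0.3,0,-0.21,0],[-0.316,0,-0.3,0,-0.21,0],[-0.316,0,-0.3,0,-0.21,0]]]' 1; python3 -c "
from h import *
st();go([.62,.12,.2],0)"
```

```text
clock: 2.0
tool_pos: [0.3866, -0.2378, 0.2393]
eef_rot: [0.308, -0.636, 0.636, -0.31]
contact_force: [-0.9, 0.4, -0.6]
opening: 1.001
t 2.0 p [ 0.3866 -0.2378  0.2393] az -38.2 F [-0.87  0.43 -0.58] M [-0.02 -0.06 -0.01] open 1.001 q [ 0.69  0.49 -0.36  2.06  0.27  0.64 -0.52]
row [-0.4254, 0.0407, -0.0379] [-0.0009, -0.2122, -0.0009] rows>= 10.3
```

```bash
python3 -m handwheel '[[[-0.425,0.04,-0.038,0,-0.212,0],[-0.425,0.04,-0.038,0,-0.212,0],[-0.425,0.04,-0.038,0,-0.212,0],[-0.425,0.04,-0.038,0,-0.212,0],[-0.425,0.04,-0.038,0,-0.212,0],[-0.425,0.04,-0.038,0,-0.212,0],[-0.425,0.04,-0.038,0,-0.212,0],[-0.425,0.04,-0.038,0,-0.212,0],[-0.425,0.04,-0.038,0,-0.212,0],[-0.425,0.04,-0.038,0,-0.212,0],[-0.425,0.04,-0.038,0,-0.212,0],[-0.425,0.04,-0.038,0,-0.212,0]]]'; python3 -c "
from h import *
st();import json
c=get_calibration('wrist');save('w1','wrist',sc=1.5)
json.dump({k:np.array(v).tolist() for k,v in c.items()},open('w1.json','w'))"
```

```text
clock: 3.0
tool_pos: [0.6206, 0.1165, 0.1981]
eef_rot: [-0.497, 0.502, -0.501, 0.499]
contact_force: [-0.1, -0.3, 0.3]
opening: 1.003
t 3.0 p [0.6206 0.1165 0.1981] az -0.36 F [-0.12 -0.29  0.26] M [-0.04 -0.01  0.01] open 1.003 q [-0.01  0.77 -0.47  1.58  0.41  0.89 -0.63]
```

View pics/w1.png

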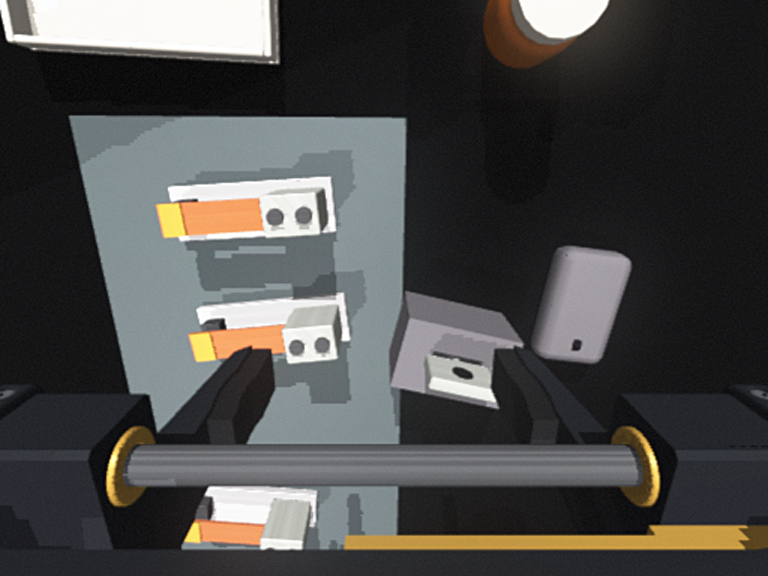

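The wrist view shows f1 with its tip at (171,220) and clamp at (293,213), and f2 with its tip at (204,347) and clamp at (312,335). The key stand is near (460,350) with the bow at (462,380), rotated by roughly −15°. I'll overlay wireframe models to refine these.

```bash
cat >> h.py <<'E'
import json
def box(x0,x1,y0,y1,z0,z1): return [(x,y,z) for x in(x0,x1) for y in(y0,y1) for z in(z0,z1)]
ED=[(0,1),(2,3),(4,5),(6,7),(0,2),(1,3),(4,6),(5,7),(0,4),(1,5),(2,6),(3,7)]
MODEL={'stand':[box(-.045,.045,-.03,.03,0,.062)],'key':[box(-.025,.025,-.005,.005,.062,.098)],
'tester':[box(-.065,.065,-.022,.022,0,.008),box(.02,.06,-.015,.015,.008,.056)],
'lock':[box(-.065,.065,-.05,.05,0,.06),box(-.018,.018,-.0055,.0055,.06,.06)],'tray':[box(-.09,.09,-.09,.09,0,.025)]}
def wire(im,c,kind,x,y,az,z=0,sc=1,off=(0,0),col=(255,0,0)):
    a=np.radians(az);Q=np.array([[np.cos(a),-np.sin(a),0],[np.sin(a),np.cos(a),0],[0,0,1]])
    for b in MODEL[kind]:
        q=[(w2px(c,Q@np.array(p)+[x,y,z])-off)*sc for p in b]
        for i,j in ED: cv2.line(im,tuple(int(round(t)) for t in q[i]),tuple(int(round(t)) for t in q[j]),col,1,cv2.LINE_AA)
E
python3 - <<'E'
from h import *
c=json.load(open('w1.json'))
im=cv2.imread('pics/w1.png')
for u,v,z in [(171,220,.0415),(293,213,.058),(204,347,.0415),(312,335,.058),(432,390,.098),(495,407,.098)]: print(px2w(c,u/1.5,v/1.5,z).round(4))
# crop around key & testers, upscaled
crop=cv2.resize(im[160:420,140:540],None,fx=2,fy=2,interpolation=cv2.INTER_CUBIC)
off=(140/1.5,160/1.5)
wire(crop,c,'stand',.673,.047,-15,0,3,off,(0,255,0)); wire(crop,c,'key',.673,.047,-15,0,3,off,(0,0,255))
wire(crop,c,'tester',.516,.153,2,.002,3,off,(255,0,0)); wire(crop,c,'tester',.527,.055,4,.002,3,off,(255,0,0))
cv2.imwrite('pics/o1.png',crop)
E
```

```text
[0.4644 0.1521 0.0415]
[0.5588 0.1591 0.058 ]
[0.4738 0.0475 0.0415]
[0.5665 0.0655 0.058 ]
[0.6552 0.0416 0.098 ]
[0.7003 0.0274 0.098 ]
```

View pics/o1.png

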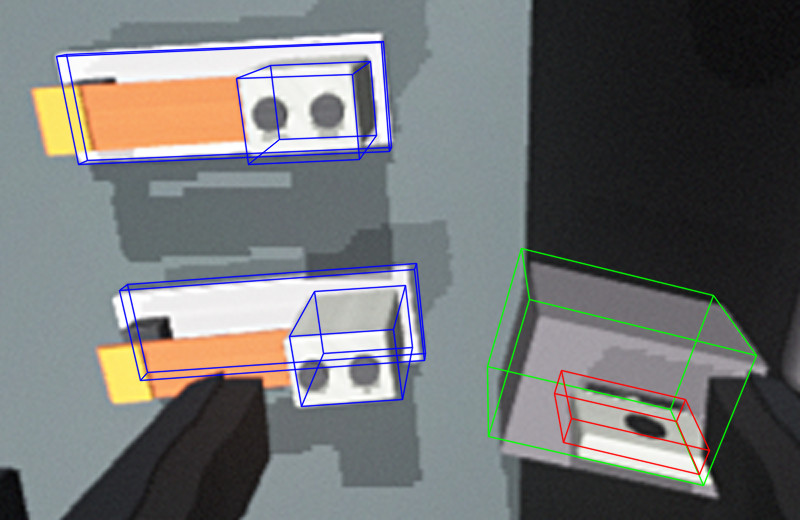

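Testers fit well. The stand needs about +4 mm in x and −4 mm in y. I'll solve it from the corners at (500,452), (718,497), (532,262), (720,303) and the bow edge at (578,458)–(708,485).

```bash
cat >> h.py <<'E'
from scipy.optimize import least_squares
def fit(c,pts,x0):
    """pts: list of (u,v,(lx,ly,lz)) -> x,y,az deg"""
    def f(t):
        a=np.radians(t[2]);Q=np.array([[np.cos(a),-np.sin(a),0],[np.sin(a),np.cos(a),0],[0,0,1]])
        return np.concatenate([w2px(c,Q@np.array(l)+[t[0],t[1],0])-(u,v) for u,v,l in pts])
    s=least_squares(f,x0,x_scale=[.01,.01,1]);print('fit',s.x.round(4),'res px',np.abs(s.fun).max().round(2));return s.x
E
python3 - <<'E'
from h import *
c=json.load(open('w1.json'))
g=lambda u,v:(u/3+140/1.5,v/3+160/1.5)
S=[(500,452,(-.045,-.03,.062)),(718,497,(.045,-.03,.062)),(532,262,(-.045,.03,0)),(720,303,(.045,.03,0)),(540,313,(-.045,.03,.062))]
fit(c,[(*g(u,v),l) for u,v,l in S],[.675,.045,-14])
K=[(578,458,(-.025,-.005,.098)),(708,485,(.025,-.005,.098)),(580,436,(-.025,.005,.098))]
k=fit(c,[(*g(u,v),l) for u,v,l in K],[.675,.045,-14])
F1=[(57,55,(-.065,.022,.01)),(382,34,(.065,.022,.01)),(390,152,(.065,-.022,.01)),(238,80,(.02,.015,.058)),(352,74,(.06,.015,.058)),(246,152,(.02,-.015,.058)),(362,155,(.06,-.015,.058))]
fit(c,[(*g(u,v),l) for u,v,l in F1],[.516,.153,2])
F2=[(115,297,(-.065,.022,.01)),(416,264,(.065,.022,.01)),(291,338,(.02,.015,.058)),(394,330,(.06,.015,.058)),(302,406,(.02,-.015,.058)),(402,399,(.06,-.015,.058))]
fit(c,[(*g(u,v),l) for u,v,l in F2],[.527,.055,4])
go([.677,.043,.2],76)
E
```

```text
fit [  0.678    0.0414 -13.7542] res px 0.68
fit [  0.6771   0.0413 -13.0175] res px 1.38
fit [0.5164 0.154  2.1725] res px 2.89
fit [0.5273 0.054  5.3496] res px 1.57
row [0.0695, -0.0019, 0.058] [0.0002, -0.4251, -0.0] rows>= 10.7
```

```bash
python3 -m handwheel '[[[0.07,0,0.058,0,-0.427,0],[0.07,0,0.058,0,-0.427,0],[0.07,0,0.058,0,-0.427,0],[0.07,0,0.058,0,-0.427,0],[0.07,0,0.058,0,-0.427,0],[0.07,0,0.058,0,-0.427,0],[0.07,0,0.058,0,-0.427,0],[0.07,0,0.058,0,-0.427,0],[0.07,0,0.058,0,-0.427,0],[0.07,0,0.058,0,-0.427,0],[0.07,0,0.058,0,-0.427,0],[0.07,0,0.058,0,-0.427,0]]]'; python3 -c "
from h import *
st();go([.6775,.0413,.067],76.5)
c=get_calibration('wrist');save('w2','wrist',sc=1.5)
json.dump({k:np.array(v).tolist() for k,v in c.items()},open('w2.json','w'))"
```

```text
clock: 4.05
tool_pos: [0.6758, 0.038, 0.1983]
eef_rot: [0.703, -0.085, 0.085, -0.701]
contact_force: [-0.1, -0.6, -0.3]
opening: 1.0
t 4.05 p [0.6758 0.038  0.1983] az 76.21 F [-0.12 -0.64 -0.35] M [ 0.04 -0.14  0.  ] open 1.0 q [ 0.26  0.91 -0.81  1.41  0.69  1.12  0.66]
row [0.0009, 0.1313, 0.004] [0.001, -0.0016, -0.0002] rows>= 3.1
```

View pics/w2.png

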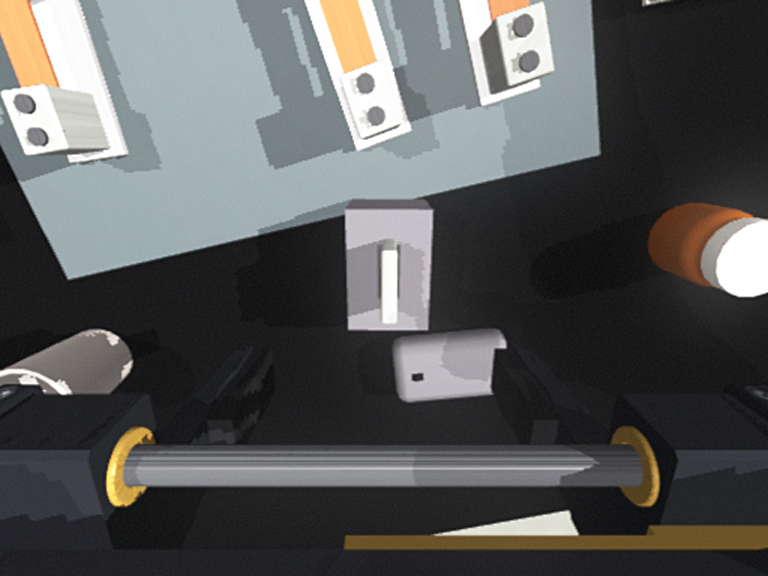

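The key bow shows at (389,240)–(390,322) and lies nearly square to the tool. Now a quick fit from this view.

Run:
```python
from h import *
c=json.load(open('w2.json'))
g=lambda u,v:(u/1.5,v/1.5)
S=[(347,330,(.045,-.03,.062)),(430,331,(.045,.03,.062)),(346,209,(-.045,-.03,.062)),(432,209,(-.045,.03,.062))]
k=fit(c,[(*g(u,v),l) for u,v,l in S],[.675,.045,-14])
K=[(382,323,(.025,-.005,.098)),(397,323,(.025,.005,.098))]
for u,v,l in K: print(px2w(c,u/1.5,v/1.5,.098))
go([k[0],k[1],.068],k[2]+90)
```

```text
fit [  0.6782   0.0428 -13.7807] res px 1.38
[0.70020921 0.03245861 0.098     ]
[0.7025489  0.04206273 0.098     ]
row [0.0012, 0.1303, 0.0049] [0.0008, -0.0013, -0.0002] rows>= 3.1
```

```bash
python3 -m handwheel '[[[0.001,0.05,0.005,0,0,0],[0.001,0.09,0.005,0,0,0],[0.001,0.115,0.005,0,0,0],[0.001,0.13,0.005,0,0,0],[0.001,0.13,0.005,0,0,0],[0.001,0.13,0.005,0,0,0]]]' 1; python3 -c "
from h import *
st()"; python3 -m handwheel '[[[0,0,0,0,0,0],[0,0,0,0,0,0],[0,0,0,0,0,0],[0,0,0,0,0,0],[0,0,0,0,0,0],[0,0,0,0,0,0],[0,0,0,0,0,0],[0,0,0,0,0,0],[0,0,0,0,0,0],[0,0,0,0,0,0]]]' -1 45;  python3 -c "
from h import *
st()"
```

```text
clock: 4.6
tool_pos: [0.6789, 0.0461, 0.0692]
eef_rot: [0.702, -0.085, 0.085, -0.702]
contact_force: [0.5, 0.0, 0.2]
opening: 0.996
t 4.6 p [0.6789 0.0461 0.0692] az 76.16 F [0.51 0.03 0.2 ] M [ 0.04 -0.13  0.05] open 0.996 q [ 0.21  1.06 -0.73  1.48  0.82  0.92  0.56]
clock: 5.43
tool_pos: [0.6787, 0.0467, 0.0687]
eef_rot: [0.702, -0.085, 0.084, -0.702]
contact_force: [0.2, 0.4, 0.3]
opening: 0.264
t 5.43 p [0.6787 0.0467 0.0687] az 76.27 F [0.21 0.43 0.27] M [ 0.04 -0.14 -0.01] open 0.264 q [ 0.21  1.06 -0.73  1.48  0.82  0.92  0.56]
```

```bash
python3 -m handwheel '[[[0,0,-0.0038,0,0,0],[0,0,-0.0038,0,0,0],[0,0,-0.0038,0,0,0],[0,0,-0.0038,0,0,0],[0,0,-0.0038,0,0,0],[0,0,-0.0038,0,0,0],[0,0,-0.0038,0,0,0],[0,0,-0.0038,0,0,0]]]' -1 45;  python3 -c "
from h import *
st()"
```

```text
clock: 6.1
tool_pos: [0.6778, 0.0432, 0.0686]
eef_rot: [-0.702, 0.084, -0.084, 0.702]
contact_force: [0.9, 0.7, -1.2]
opening: 0.11
t 6.1 p [0.6778 0.0432 0.0686] az 76.29 F [ 0.92  0.67 -1.21] M [ 0.02 -0.17  0.01] open 0.11 q [ 0.22  1.06 -0.73  1.48  0.82  0.92  0.56]
```

```bash
python3 -m handwheel '[[[0,-0.02,0,0,0,0],[0,-0.05,0,0,0,0],[0,-0.09,0,0,0,0],[0,-0.13,0,0,0,0],[0,-0.13,0,0,0,0]]]' -1 45;  python3 -c "
from h import *
st(); go([.56,-.356,.2],76.3)"
```

```text
clock: 6.52
tool_pos: [0.682, 0.0457, 0.2076]
eef_rot: [-0.7, 0.08, -0.089, 0.704]
contact_force: [1.0, 1.2, -0.3]
opening: 0.108
t 6.52 p [0.682  0.0457 0.2076] az 76.25 F [ 0.99  1.25 -0.27] M [ 0.11 -0.19  0.02] open 0.108 q [ 0.25  0.9  -0.82  1.4   0.69  1.12  0.66]
row [-0.0231, 0.004, -0.4193] [-0.0025, -0.0003, 0.0038] rows>= 10.1
```

```bash
python3 -m handwheel '[[[-0.02,0,-0.42,0,0,0],[-0.02,0,-0.42,0,0,0],[-0.02,0,-0.42,0,0,0],[-0.02,0,-0.42,0,0,0],[-0.02,0,-0.42,0,0,0],[-0.02,0,-0.42,0,0,0],[-0.02,0,-0.42,0,0,0],[-0.02,0,-0.42,0,0,0],[-0.02,0,-0.42,0,0,0],[-0.02,0,-0.42,0,0,0],[-0.02,0,-0.42,0,0,0],[-0.02,0,-0.42,0,0,0]]]' -1 45; python3 -m handwheel '[[[0,0,0,0,0,0],[0,0,0,0,0,0],[0,0,0,0,0,0],[0,0,0,0,0,0]]]'; python3 -c "
from h import *
st();
c=get_calibration('wrist');save('w3','wrist',sc=1.5)
json.dump({k:np.array(v).tolist() for k,v in c.items()},open('w3.json','w'))"
```

```text
clock: 7.52
tool_pos: [0.5564, -0.3651, 0.1977]
eef_rot: [0.702, -0.088, 0.087, -0.701]
contact_force: [-0.1, 0.8, -1.2]
opening: 0.108
clock: 7.85
tool_pos: [0.5596, -0.3584, 0.199]
eef_rot: [-0.702, 0.083, -0.084, 0.702]
contact_force: [-0.3, -0.4, -1.7]
opening: 0.104
t 7.85 p [ 0.5596 -0.3584  0.199 ] az 76.44 F [-0.33 -0.4  -1.72] M [ 0.01 -0.12  0.02] open 0.104 q [ 0.91  0.91 -0.86  1.46  0.73  1.11  1.25]
```

View pics/w3.png

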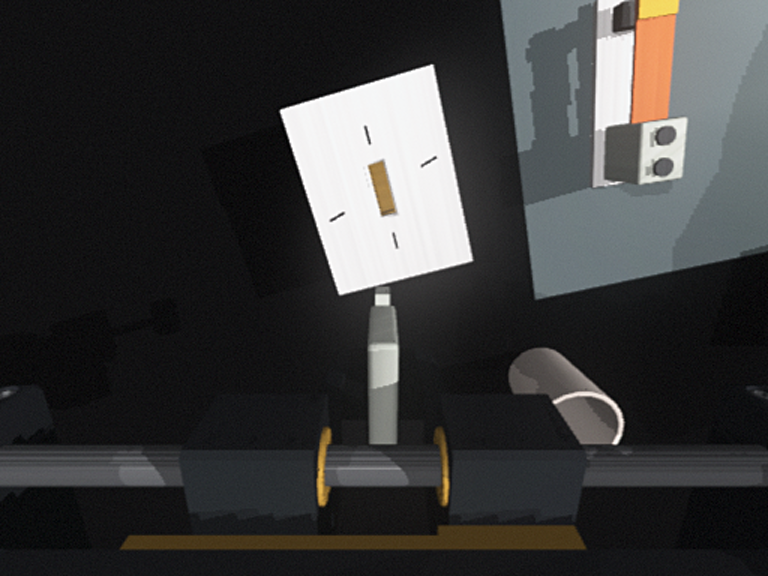

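The lock's top corners are at (281,109), (434,65), (472,262) and (341,296), with the slot centred near (382,188). The key is held upright with its bow at (383,346) and its lower end at (383,288). I fit the slot and check the in-hand pose.

Run:
```python
from h import *
c=json.load(open('w3.json'))
g=lambda u,v:(u/1.5,v/1.5)
S=[(434,65,(-.065,.05,.06)),(281,109,(-.065,-.05,.06)),(341,296,(.065,-.05,.06)),(472,262,(.065,.05,.06))]
L=[(368,163,(-.018,-.0055,.06)),(383,159,(-.018,.0055,.06)),(381,217,(.018,-.0055,.06)),(397,213,(.018,.0055,.06))]
A=[(*g(u,v),l) for u,v,l in S];B=[(*g(u,v),l) for u,v,l in L]
fit(c,A,[.5,-.34,0]);fit(c,B,[.5,-.34,0]);k=fit(c,A+B,[.5,-.34,0])
s=r.get_state();M=R.from_quat(s['eef_rot']).as_matrix();p=s['tool_pos']
pr=lambda t:(w2px(c,p+M@np.array(t))*1.5).round(0).tolist()
for nm,y,hx,hz in [('bowtop',-.0294,.025,.005),('bowbot',.0066,.025,.005),('bittop',.0426,.016,.0035),('foot',.0566,.016,.0035)]:
    print(nm,[pr((x,y,z)) for x in(-hx,hx) for z in(-hz,hz)])
im=cv2.imread('pics/w3.png')[270:460,300:470];cv2.imwrite('pics/w3c.png',cv2.resize(im,None,fx=4,fy=3.15*1,interpolation=cv2.INTER_CUBIC))
for cc in('scene','side'):
    q=get_calibration(cc); b=boxes_of('lock',cc)[:1]; print(cc,w2px(q,[k[0],k[1],.06]).round(1))
```

```text
fit [ 0.5046 -0.3439  1.2497] res px 1.33
fit [ 0.5036 -0.3439  0.8199] res px 0.62
fit [ 0.5041 -0.3439  1.2278] res px 1.74
bowtop [[363.0, 343.0], [394.0, 343.0], [365.0, 468.0], [393.0, 468.0]]
bowbot [[367.0, 303.0], [392.0, 303.0], [368.0, 408.0], [391.0, 408.0]]
bittop [[373.0, 294.0], [387.0, 294.0], [373.0, 352.0], [387.0, 352.0]]
foot [[373.0, 285.0], [387.0, 285.0], [374.0, 340.0], [386.0, 340.0]]
scene [212.6 115.8]
side [325.6 137.5]
```

View pics/w3c.png

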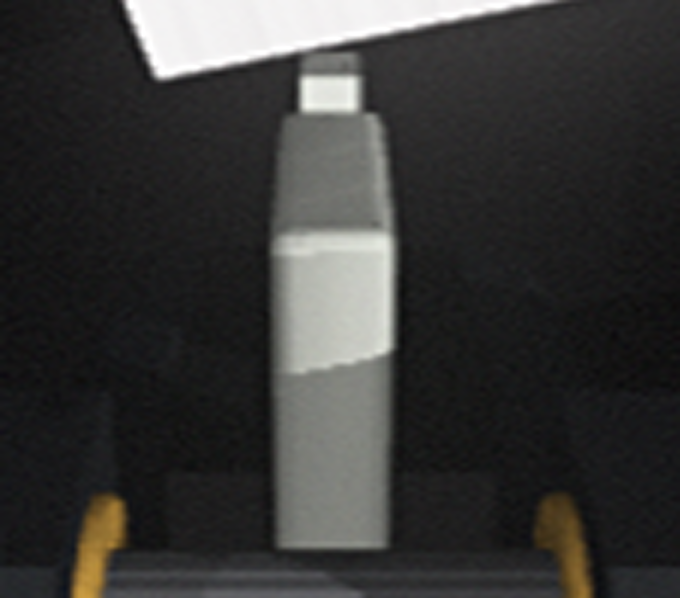

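Predicted and observed key outlines agree, apart from a constant offset of about 1.4 mm in tool z and 0.6 mm in x. I compensate for that and go above the slot.

```bash
python3 -c "
from h import *
st();go([.5031,-.3451,.13],91)"
```

```text
t 8.0 p [ 0.5591 -0.3595  0.1988] az 76.35 F [-0.06 -0.37 -2.36] M [ 0.04 -0.17  0.  ] open 0.111 q [ 0.91  0.91 -0.86  1.46  0.73  1.11  1.25]
row [-0.0579, 0.0688, 0.0008] [0.0, -0.0814, 0.0] rows>= 2.2
```

```bash
python3 -m handwheel '[[[-0.03,0,0.0,0,-0.04,0],[-0.058,0.02,0.001,0,-0.0814,0],[-0.058,0.045,0.001,0,-0.0814,0],[-0.058,0.069,0.001,0,-0.0814,0],[-0.058,0.069,0.001,0,-0.0814,0],[-0.058,0.069,0.001,0,-0.0814,0],[-0.058,0.069,0.001,0,-0.0814,0],[-0.058,0.069,0.001,0,-0.0814,0]]]' -1 45; python3 -m handwheel '[[[0,0,0,0,0,0],[0,0,0,0,0,0],[0,0,0,0,0,0],[0,0,0,0,0,0],[0,0,0,0,0,0],[0,0,0,0,0,0]]]'; python3 -c "
from h import *
st();go([.5031,-.3451,.13],91)"
```

```text
clock: 8.67
tool_pos: [0.5043, -0.3455, 0.1315]
eef_rot: [0.707, 0.007, -0.005, -0.707]
contact_force: [1.0, -0.2, -2.3]
opening: 0.109
clock: 9.17
tool_pos: [0.5027, -0.3455, 0.1298]
eef_rot: [0.707, 0.006, -0.006, -0.707]
contact_force: [0.6, -0.0, -2.2]
opening: 0.105
t 9.17 p [ 0.5027 -0.3455  0.1298] az 90.92 F [ 0.63 -0.   -2.22] M [ 0.11 -0.13  0.01] open 0.105 q [ 0.98  0.95 -0.86  1.69  0.87  0.94  1.35]
row [0.0004, -0.0002, 0.0004] [0.0, -0.0004, 0.0] rows>= 0.0
```

```bash
python3 -m handwheel '[[[0,0.005,0,0,0,0],[0,0.009,0,0,0,0],[0,0.012,0,0,0,0],[0,0.015,0,0,0,0],[0,0.018,0,0,0,0],[0,0.02,0,0,0,0],[0,0.02,0,0,0,0],[0,0.02,0,0,0,0]]]' -1 45; python3 -c "
from h import *
st()"
```

```text
clock: 9.83
tool_pos: [0.5027, -0.3455, 0.1096]
eef_rot: [-0.707, -0.006, 0.006, 0.707]
contact_force: [-0.5, 0.2, -0.9]
opening: 0.109
t 9.83 p [ 0.5027 -0.3455  0.1096] az 90.93 F [-0.53  0.21 -0.89] M [ 0.06 -0.2   0.04] open 0.109 q [ 0.97  0.97 -0.85  1.7   0.9   0.91  1.33]
```

```bash
python3 -m handwheel '[[[0,0.003,0,0,0,0],[0,0.006,0,0,0,0],[0,0.009,0,0,0,0],[0,0.012,0,0,0,0],[0,0.015,0,0,0,0],[0,0.0165,0,0,0,0],[0,0.0165,0,0,0,0],[0,0.0165,0,0,0,0]]]' -1 45; python3 -c "
from h import *
st()"
```

```text
clock: 10.5
tool_pos: [0.5027, -0.3454, 0.0931]
eef_rot: [-0.707, -0.006, 0.006, 0.707]
contact_force: [0.5, 0.6, -2.2]
opening: 0.107
t 10.5 p [ 0.5027 -0.3454  0.0931] az 90.93 F [ 0.52  0.58 -2.16] M [ 0.06 -0.29  0.  ] open 0.107 q [ 0.96  0.99 -0.83  1.7   0.92  0.88  1.31]
```

```bash
python3 -m handwheel '[[[0,0.0015,0,0,0.02,0],[0,0.0015,0,0,0.05,0],[0,0.0015,0,0,0.08,0],[0,0.0015,0,0,0.11,0],[0,0.0015,0,0,0.14,0],[0,0.0015,0,0,0.17,0],[0,0.0015,0,0,0.2,0],[0,0.0015,0,0,0.2,0],[0,0.0015,0,0,0.2,0]]]' -1 50; python3 -c "
from h import *
st()"
```

```text
clock: 11.25
tool_pos: [0.5032, -0.3453, 0.0924]
eef_rot: [0.675, -0.212, 0.213, -0.674]
contact_force: [-0.2, 0.8, 2.9]
opening: 0.112
t 11.25 p [ 0.5032 -0.3453  0.0924] az 55.09 F [-0.23  0.77  2.88] M [ 0.14 -0.19 -0.02] open 0.112 q [ 0.9   0.95 -0.69  1.71  0.81  0.79  0.77]
```

```bash
python3 -m handwheel '[[[0,0,0,0,0.03,0],[0,0,0,0,0.06,0],[0,0,0,0,0.09,0],[0,0,0,0,0.12,0],[0,0,0,0,0.15,0],[0,0,0,0,0.18,0],[0,0,0,0,0.21,0],[0,0,0,0,0.23,0],[0,0,0,0,0.24,0],[0,0,0,0,0.245,0],[0,0,0,0,0.245,0],[0,0,0,0,0.245,0]]]' -1 50; python3 -c "
from h import *
st()"
```

```text
clock: 12.25
tool_pos: [0.5035, -0.3453, 0.0924]
eef_rot: [-0.545, 0.449, -0.45, 0.546]
contact_force: [1.0, 1.5, 5.8]
opening: 0.107
t 12.25 p [ 0.5035 -0.3453  0.0924] az 10.96 F [0.99 1.5  5.84] M [ 0.22 -0.28  0.07] open 0.107 q [ 0.8   0.91 -0.5   1.71  0.63  0.69  0.15]
```

```bash
python3 -m handwheel '[[[0,0,0,0,0.01,0],[0,0,0,0,0.02,0],[0,0,0,0,0.025,0],[0,0,0,0,0.025,0],[0,0,0,0,0.025,0]]]' -1 50; python3 -c "
from h import *
st()
save('w4','wrist',sc=1.5)"
```

```text
clock: 12.67
tool_pos: [0.5035, -0.3453, 0.0924]
eef_rot: [-0.528, 0.47, -0.471, 0.528]
contact_force: [-0.0, -0.1, 5.1]
opening: 0.11
t 12.67 p [ 0.5035 -0.3453  0.0924] az 6.64 F [-0.03 -0.11  5.14] M [ 0.07 -0.17  0.73] open 0.11 q [ 0.79  0.9  -0.48  1.71  0.61  0.68  0.09]
```

View pics/w4.png

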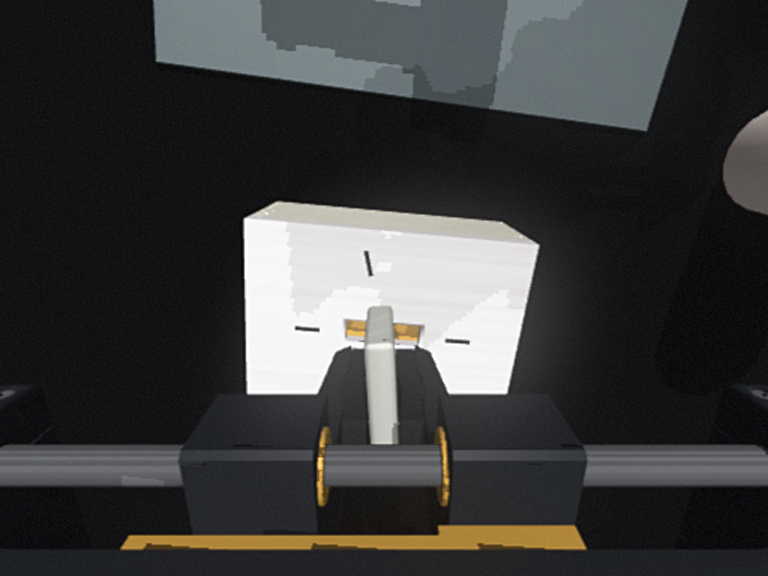

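The on stop is felt: the moment rose to 0.73 N·m at about 1.45 rad of tool turn. The view shows the key in the slot, crosswise. I back off slightly, release and rise.

```bash
python3 -m handwheel '[[[0,0,0,0,-0.02,0],[0,0,0,0,-0.02,0],[0,0,0,0,-0.02,0]]]' -1 50; python3 -c "
from h import *
st()"; python3 -m handwheel '[[[0,0,0,0,0,0],[0,0,0,0,0,0],[0,0,0,0,0,0],[0,0,0,0,0,0],[0,0,0,0,0,0],[0,0,0,0,0,0]]]' 0.2; python3 -c "
from h import *
st()";  python3 -m handwheel '[[[0,-0.02,0,0,0,0],[0,-0.04,0,0,0,0],[0,-0.08,0,0,0,0],[0,-0.11,0,0,0,0],[0,-0.11,0,0,0,0],[0,-0.11,0,0,0,0],[0,-0.11,0,0,0,0]]]' ; python3 -c "
from h import *
st();c=get_calibration('wrist');save('w5','wrist',sc=1.5)
json.dump({k:np.array(v).tolist() for k,v in c.items()},open('w5.json','w'))
go([.4659,.152,.12],0)"
```

```text
clock: 12.97
tool_pos: [0.5035, -0.3453, 0.0924]
eef_rot: [-0.542, 0.454, -0.455, 0.543]
contact_force: [0.6, 1.6, 6.1]
opening: 0.108
t 12.97 p [ 0.5035 -0.3453  0.0924] az 10.1 F [0.6  1.55 6.05] M [ 0.16 -0.2   0.13] open 0.108 q [ 0.8   0.9  -0.49  1.71  0.63  0.69  0.14]
clock: 13.47
tool_pos: [0.5025, -0.3455, 0.0915]
eef_rot: [0.542, -0.455, 0.455, -0.541]
contact_force: [0.3, -0.4, -0.3]
opening: 0.536
t 13.47 p [ 0.5025 -0.3455  0.0915] az 9.93 F [ 0.27 -0.35 -0.33] M [-0.04 -0.14 -0.  ] open 0.536 q [ 0.8   0.91 -0.49  1.71  0.63  0.69  0.14]
clock: 14.05
tool_pos: [0.5019, -0.3455, 0.2011]
eef_rot: [0.542, -0.455, 0.455, -0.541]
contact_force: [-0.4, 0.7, -0.1]
opening: 0.599
t 14.05 p [ 0.5019 -0.3455  0.2011] az 9.92 F [-0.38  0.66 -0.11] M [-0.   -0.11 -0.01] open 0.599 q [ 0.85  0.77 -0.59  1.64  0.51  0.9   0.24]
row [-0.496, 0.0809, 0.0508] [0.0007, 0.0552, -0.0003] rows>= 12.1
```

View pics/w5.png

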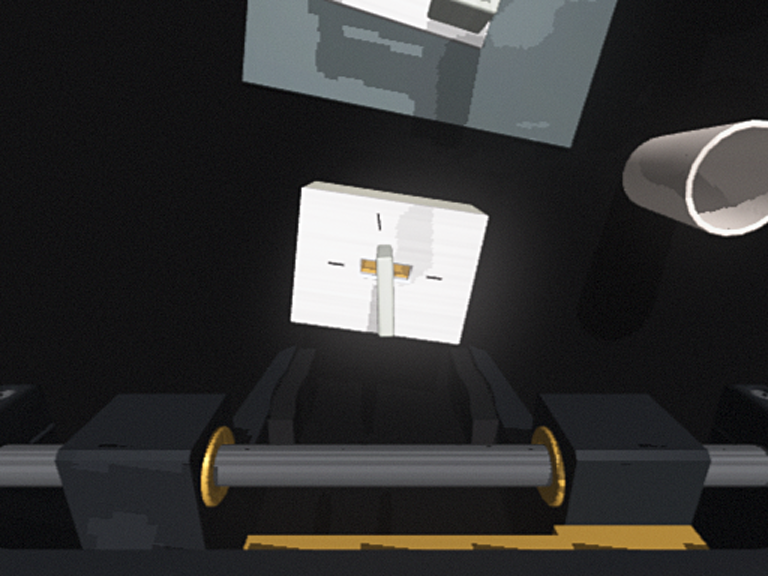

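The key stays upright in the switch, crosswise in the on position. I write a numeric check of the testers (yellow tip and orange strip blobs in the fixed views) and move to f1.

```bash
cat >> h.py <<'E'
def blobs(im,lo,hi,amin):
    m=cv2.inRange(cv2.cvtColor(im,cv2.COLOR_RGB2HSV),lo,hi); n,_,s,c=cv2.connectedComponentsWithStats(m)
    return [(c[i],s[i,4]) for i in range(1,n) if s[i,4]>=amin]
def testers(cam,im=None,c=None,amin=12):
    c=c or get_calibration(cam); im=snapshot(cam) if im is None else im
    Y=blobs(im,(20,120,120),(32,255,255),amin);O=blobs(im,(5,120,100),(17,255,255),amin)
    out=[]
    for p,a in Y:
        w=px2w(c,*p,.0415)[:2]; o=[px2w(c,*q,.0415)[:2] for q,b in O]
        o=[q for q in o if .02<np.linalg.norm(q-w)<.06]
        if o: d=o[0]-w; out.append((w.round(4).tolist(),round(np.degrees(np.arctan2(d[1],d[0])),1)))
    return sorted(out,key=lambda t:-t[0][1])
E
python3 - <<'E'
from h import *
c=json.load(open('w1.json'));im=cv2.resize(cv2.imread('pics/w1.png')[:,:,::-1],(512,384))
print('w1',testers('wrist',im,c))
for cam,f in(('scene','s1'),('side','d1')):
    im=cv2.resize(cv2.imread(f'pics/{f}.png')[:,:,::-1],(512,384)); print(f,testers(cam,im)); print(cam,'now',testers(cam))
go([.4614,.1519,.12],92.2)
E
```

```text
w1 [([0.4644, 0.1524], np.float64(3.7)), ([0.4726, 0.048], np.float64(9.2)), ([0.4342, -0.1547], np.float64(2.9))]
s1 [([0.4663, 0.1518], np.float64(4.8)), ([0.4742, 0.0487], np.float64(7.2)), ([0.4336, -0.1496], np.float64(-3.4))]
scene now [([0.4663, 0.1524], np.float64(2.5)), ([0.4742, 0.0485], np.float64(7.8)), ([0.4333, -0.1495], np.float64(-3.7))]
d1 [([0.4666, 0.1494], np.float64(5.7)), ([0.4747, 0.0458], np.float64(8.2)), ([0.4338, -0.1538], np.float64(-1.0))]
side now [([0.4668, 0.1495], np.float64(5.1)), ([0.4746, 0.0462], np.float64(8.4)), ([0.4337, -0.1528], np.float64(-2.7))]
row [-0.4965, 0.0809, 0.0463] [0.0002, -0.457, -0.001] rows>= 12.1
```

```bash
python3 -m handwheel '[[[-0.496,0.04,0.046,0,-0.457,0],[-0.496,0.04,0.046,0,-0.457,0],[-0.496,0.04,0.046,0,-0.457,0],[-0.496,0.04,0.046,0,-0.457,0],[-0.496,0.04,0.046,0,-0.457,0],[-0.496,0.04,0.046,0,-0.457,0],[-0.496,0.04,0.046,0,-0.457,0],[-0.496,0.04,0.046,0,-0.457,0],[-0.496,0.04,0.046,0,-0.457,0],[-0.496,0.04,0.046,0,-0.457,0],[-0.496,0.08,0.046,0,-0.457,0],[-0.496,0.08,0.046,0,-0.457,0]]]' -1 20; python3 -m handwheel '[[[0,0,0,0,0,0],[0,0,0,0,0,0],[0,0,0,0,0,0],[0,0,0,0,0,0],[0,0,0,0,0,0],[0,0,0,0,0,0],[0,0,0,0,0,0],[0,0,0,0,0,0]]]'; python3 -c "
from h import *
st();print(testers('scene'),testers('side'));
go([.4614,.1519,.046],92.2)"
```

```text
clock: 15.2
tool_pos: [0.463, 0.1429, 0.1266]
eef_rot: [-0.707, -0.016, 0.015, 0.707]
contact_force: [0.6, -1.4, -0.7]
opening: 0.003
clock: 15.87
tool_pos: [0.4636, 0.1401, 0.1277]
eef_rot: [0.707, 0.013, -0.013, -0.707]
contact_force: [0.2, 1.0, 0.3]
opening: 0.005
t 15.87 p [0.4636 0.1401 0.1277] az 92.1 F [0.19 0.95 0.32] M [ 0.06 -0.1  -0.01] open 0.005 q [ 0.08  0.81 -0.79  2.07  0.95  0.68  0.25]
[([0.4663, 0.1525], np.float64(3.3)), ([0.4741, 0.0495], np.float64(5.7)), ([0.4336, -0.1492], np.float64(-3.0))] [([0.4666, 0.1498], np.float64(5.4)), ([0.4337, -0.1531], np.float64(-3.0))]
row [-0.0017, 0.0816, 0.0115] [0.0, -0.0003, 0.0001] rows>= 2.0
```

```bash
python3 -m handwheel '[[[-0.002,0.02,0.0115,0,0,0],[-0.002,0.05,0.0115,0,0,0],[-0.002,0.07,0.0115,0,0,0],[-0.002,0.0815,0.0115,0,0,0],[-0.002,0.0815,0.0115,0,0,0],[-0.002,0.0815,0.0115,0,0,0],[-0.002,0.0815,0.0115,0,0,0],[-0.002,0.0815,0.0115,0,0,0]]]'; python3 -c "
from h import *
st()"; python3 -m handwheel '[[[0,0.003,0,0,0,0],[0,0.006,0,0,0,0],[0,0.009,0,0,0,0],[0,0.012,0,0,0,0],[0,0.014,0,0,0,0],[0,0.014,0,0,0,0],[0,0.014,0,0,0,0],[0,0.014,0,0,0,0]]]'; python3 -c "
from h import *
st()"
```

```text
clock: 16.63
tool_pos: [0.4615, 0.1526, 0.0469]
eef_rot: [-0.707, -0.014, 0.013, 0.707]
contact_force: [-0.0, -0.1, 0.2]
opening: 0.004
t 16.63 p [0.4615 0.1526 0.0469] az 92.17 F [-0.03 -0.07  0.18] M [-0.01 -0.13 -0.08] open 0.004 q [-0.04  0.93 -0.63  2.1   1.2   0.53  0.02]
clock: 17.3
tool_pos: [0.4619, 0.1525, 0.0324]
eef_rot: [-0.707, -0.014, 0.013, 0.707]
contact_force: [1.6, -1.1, 7.1]
opening: 0.008
t 17.3 p [0.4619 0.1525 0.0324] az 92.18 F [ 1.62 -1.13  7.06] M [-0.06 -0.44  0.02] open 0.008 q [-0.05  0.96 -0.6   2.1   1.25  0.51 -0.03]
```

```bash
python3 -m handwheel '[[[0,0.002,0,0,0,0],[0,0.004,0,0,0,0],[0,0.0045,0,0,0,0],[0,0.0045,0,0,0,0],[0,0.0045,0,0,0,0],[0,0.0045,0,0,0,0]]]'; python3 -c "
from h import *
st()"
```

```text
clock: 17.8
tool_pos: [0.4624, 0.1526, 0.0284]
eef_rot: [-0.707, -0.015, 0.012, 0.707]
contact_force: [2.0, -1.2, 11.2]
opening: 0.006
t 17.8 p [0.4624 0.1526 0.0284] az 92.18 F [ 1.98 -1.21 11.17] M [-0.12 -0.57 -0.03] open 0.006 q [-0.06  0.96 -0.6   2.1   1.26  0.51 -0.04]
```

```bash
python3 -m handwheel '[[[0,0.001,0,0,0,0],[0,0.0015,0,0,0,0],[0,0.0015,0,0,0,0],[0,0.0015,0,0,0,0]]]'; python3 -c "
from h import *
st()"
```

```text
clock: 18.13
tool_pos: [0.4626, 0.1527, 0.0276]
eef_rot: [-0.707, -0.015, 0.012, 0.707]
contact_force: [0.5, -1.9, 18.4]
opening: 0.003
t 18.13 p [0.4626 0.1527 0.0276] az 92.19 F [ 0.49 -1.87 18.41] M [-0.35 -0.44  0.02] open 0.003 q [-0.06  0.96 -0.6   2.1   1.27  0.51 -0.04]
```

f1 followed about 0.8 N/mm up to 11 N, then rose sharply to 18 N over the last 0.8 mm. It is on its stop and sound. Next is f2.

```bash
python3 -m handwheel '[[[0,-0.02,0,0,0,0],[0,-0.05,0,0,0,0],[0,-0.075,0,0,0,0],[0,-0.075,0,0,0,0],[0,-0.075,0,0,0,0]]]'; python3 -c "
from h import *
st();print(testers('scene'),testers('side'));
go([.4697,.0483,.08],95)"
```

```text
clock: 18.55
tool_pos: [0.4615, 0.1523, 0.1016]
eef_rot: [-0.707, -0.014, 0.013, 0.707]
contact_force: [0.5, 0.1, -0.6]
opening: 0.003
t 18.55 p [0.4615 0.1523 0.1016] az 92.15 F [ 0.45  0.14 -0.59] M [ 0.01 -0.16  0.05] open 0.003 q [ 0.02  0.84 -0.72  2.08  1.02  0.62  0.18]
[([0.4663, 0.1525], np.float64(3.5)), ([0.4739, 0.0477], np.float64(8.0)), ([0.4337, -0.1488], np.float64(-3.5))] [([0.4666, 0.1554], np.float64(3.1)), ([0.4339, -0.1524], np.float64(-3.4))]
row [0.0053, 0.0202, -0.1036] [0.0003, -0.0157, -0.0003] rows>= 2.5
```

```bash
python3 -m handwheel '[[[0.002,0,-0.035,0,-0.0157,0],[0.005,0.01,-0.07,0,-0.0157,0],[0.005,0.02,-0.104,0,-0.0157,0],[0.005,0.03,-0.104,0,-0.0157,0],[0.005,0.045,-0.104,0,-0.0157,0],[0.005,0.055,-0.104,0,-0.0157,0],[0.005,0.055,-0.104,0,-0.0157,0],[0.005,0.055,-0.104,0,-0.0157,0],[0.005,0.055,-0.104,0,-0.0157,0]]]';python3 -c "
from h import *
st()";  python3 -m handwheel '[[[0,0.003,0,0,0,0],[0,0.006,0,0,0,0],[0,0.009,0,0,0,0],[0,0.012,0,0,0,0],[0,0.014,0,0,0,0],[0,0.014,0,0,0,0],[0,0.014,0,0,0,0],[0,0.014,0,0,0,0]]]'; python3 -c "
from h import *
st()"
```

```text
clock: 19.4
tool_pos: [0.4695, 0.0488, 0.0457]
eef_rot: [-0.706, -0.031, 0.031, 0.706]
contact_force: [-0.6, -0.1, 0.3]
opening: 0.004
t 19.4 p [0.4695 0.0488 0.0457] az 95.04 F [-0.58 -0.08  0.26] M [ 0.05 -0.16  0.03] open 0.004 q [ 0.17  0.93 -0.62  2.14  1.24  0.51  0.23]
clock: 20.07
tool_pos: [0.4702, 0.0487, 0.0321]
eef_rot: [-0.706, -0.031, 0.031, 0.707]
contact_force: [1.8, -0.2, 2.1]
opening: 0.006
t 20.07 p [0.4702 0.0487 0.0321] az 95.01 F [ 1.82 -0.23  2.07] M [ 0.2  -0.47 -0.  ] open 0.006 q [ 0.16  0.95 -0.6   2.14  1.3   0.49  0.17]
```

2.1 N at about 9 mm travel, so this looks weak. I press on to the stop.

```bash
python3 -m handwheel '[[[0,0.002,0,0,0,0],[0,0.004,0,0,0,0],[0,0.0045,0,0,0,0],[0,0.0045,0,0,0,0],[0,0.0045,0,0,0,0],[0,0.0045,0,0,0,0]]]'; python3 -c "
from h import *
st()"; python3 -m handwheel '[[[0,0.001,0,0,0,0],[0,0.0015,0,0,0,0],[0,0.0015,0,0,0,0],[0,0.0015,0,0,0,0]]]'; python3 -c "
from h import *
st()"
```

```text
clock: 20.57
tool_pos: [0.4704, 0.0487, 0.0278]
eef_rot: [-0.706, -0.031, 0.03, 0.706]
contact_force: [1.6, 0.5, 7.4]
opening: 0.0
t 20.57 p [0.4704 0.0487 0.0278] az 95.02 F [1.64 0.45 7.37] M [ 0.1  -0.58 -0.04] open 0.0 q [ 0.15  0.96 -0.59  2.14  1.32  0.49  0.16]
clock: 20.9
tool_pos: [0.4706, 0.0488, 0.0267]
eef_rot: [-0.706, -0.032, 0.03, 0.706]
contact_force: [1.5, 1.1, 10.6]
opening: 0.003
t 20.9 p [0.4706 0.0488 0.0267] az 95.02 F [ 1.46  1.07 10.6 ] M [ 0.03 -0.53 -0.  ] open 0.003 q [ 0.15  0.96 -0.59  2.14  1.33  0.49  0.15]
```

f2: 2.1 N at 9 mm travel, then stiff contact (7.4 to 10.6 N) at the stop height. It is weak. Next is f4.

```bash
python3 -m handwheel '[[[0,-0.02,0,0,0,0],[0,-0.05,0,0,0,0],[0,-0.075,0,0,0,0],[0,-0.075,0,0,0,0],[0,-0.075,0,0,0,0]]]'; python3 -c "
from h import *
st();print(testers('scene'),testers('side'));
go([.429,-.150,.08],86.5)"
```

```text
clock: 21.32
tool_pos: [0.4697, 0.048, 0.1013]
eef_rot: [0.707, 0.031, -0.03, -0.706]
contact_force: [-0.3, 0.8, -0.7]
opening: 0.002
t 21.32 p [0.4697 0.048  0.1013] az 94.97 F [-0.32  0.78 -0.75] M [ 0.03 -0.21  0.02] open 0.002 q [ 0.23  0.83 -0.71  2.12  1.04  0.6   0.4 ]
[([0.4667, 0.1517], np.float64(5.0)), ([0.4746, 0.0492], np.float64(6.5)), ([0.4336, -0.1492], np.float64(-3.4))] [([0.467, 0.149], np.float64(6.4)), ([0.4745, 0.0457], np.float64(9.2)), ([0.4336, -0.1527], np.float64(-1.1))]
row [-0.0569, 0.0203, -0.1935] [0.0004, 0.0472, -0.0006] rows>= 4.9
```

```bash
python3 -m handwheel '[[[-0.012,0,-0.04,0,0.01,0],[-0.024,0,-0.08,0,0.02,0],[-0.036,0,-0.12,0,0.03,0],[-0.048,0,-0.16,0,0.04,0],[-0.057,0.0,-0.1935,0,0.0472,0],[-0.057,0.0,-0.1935,0,0.0472,0],[-0.057,0.02,-0.1935,0,0.0472,0],[-0.057,0.04,-0.1935,0,0.0472,0],[-0.057,0.055,-0.1935,0,0.0472,0],[-0.057,0.055,-0.1935,0,0.0472,0],[-0.057,0.055,-0.1935,0,0.0472,0],[-0.057,0.055,-0.1935,0,0.0472,0]]]';python3 -c "
from h import *
st()";  python3 -m handwheel '[[[0,0.003,0,0,0,0],[0,0.006,0,0,0,0],[0,0.009,0,0,0,0],[0,0.012,0,0,0,0],[0,0.014,0,0,0,0],[0,0.014,0,0,0,0],[0,0.014,0,0,0,0],[0,0.014,0,0,0,0]]]'; python3 -c "
from h import *
st()"
```

```text
clock: 22.42
tool_pos: [0.4297, -0.1488, 0.0459]
eef_rot: [-0.707, 0.022, -0.021, 0.707]
contact_force: [1.1, -0.1, 0.3]
opening: 0.002
t 22.42 p [ 0.4297 -0.1488  0.0459] az 86.55 F [ 1.09 -0.06  0.34] M [ 0.04 -0.17 -0.04] open 0.002 q [ 0.56  0.9  -0.54  2.19  1.29  0.43  0.45]
clock: 23.08
tool_pos: [0.4304, -0.1492, 0.0321]
eef_rot: [0.707, -0.021, 0.022, -0.707]
contact_force: [1.4, -1.0, 2.2]
opening: 0.007
t 23.08 p [ 0.4304 -0.1492  0.0321] az 86.52 F [ 1.44 -1.02  2.22] M [ 0.06 -0.48 -0.01] open 0.007 q [ 0.55  0.93 -0.52  2.19  1.37  0.42  0.38]
```

```bash
python3 -m handwheel '[[[0,0.002,0,0,0,0],[0,0.004,0,0,0,0],[0,0.005,0,0,0,0],[0,0.006,0,0,0,0],[0,0.006,0,0,0,0],[0,0.006,0,0,0,0]]]'; python3 -c "
from h import *
st()"; python3 -m handwheel '[[[0,-0.02,0,0,0,0],[0,-0.05,0,0,0,0],[0,-0.09,0,0,0,0],[0,-0.13,0,0,0,0],[0,-0.14,0,0,0,0],[0,-0.14,0,0,0,0],[0,-0.14,0,0,0,0]]]'; python3 -c "
from h import *
st();print(testers('scene'),testers('side'));
go([.5025,-.3455,.2],10)"
```

```text
clock: 23.58
tool_pos: [0.4308, -0.1492, 0.0266]
eef_rot: [0.707, -0.021, 0.022, -0.707]
contact_force: [0.6, -0.0, 12.9]
opening: 0.01
t 23.58 p [ 0.4308 -0.1492  0.0266] az 86.54 F [ 0.62 -0.02 12.92] M [-0.11 -0.57 -0.05] open 0.01 q [ 0.54  0.94 -0.51  2.19  1.4   0.41  0.35]
clock: 24.17
tool_pos: [0.429, -0.1498, 0.1655]
eef_rot: [0.707, -0.022, 0.021, -0.706]
contact_force: [-0.2, -0.3, -1.0]
opening: 0.008
t 24.17 p [ 0.429  -0.1498  0.1655] az 86.46 F [-0.17 -0.29 -0.97] M [ 0.06 -0.13  0.01] open 0.008 q [ 0.71  0.7  -0.78  2.12  0.84  0.66  0.86]
[([0.4662, 0.1523], np.float64(3.5)), ([0.4741, 0.0492], np.float64(6.4)), ([0.4336, -0.1492], np.float64(-4.3))] [([0.4669, 0.1487], np.float64(7.0)), ([0.4746, 0.046], np.float64(8.6)), ([0.4339, -0.1523], np.float64(-3.1))]
row [0.0857, -0.0358, -0.1912] [0.0007, 0.425, -0.0009] rows>= 10.7
```

f4: 2.2 N at about 10 mm, then stiff to 12.9 N at the stop, so it is weak too. f2 and f4 are weak and f1 is sound. Now back to the key.

```bash
python3 -m handwheel '[[[0.086,-0.036,-0.19,0,0.425,0],[0.086,-0.036,-0.19,0,0.425,0],[0.086,-0.036,-0.19,0,0.425,0],[0.086,-0.036,-0.19,0,0.425,0],[0.086,-0.036,-0.19,0,0.425,0],[0.086,-0.036,-0.19,0,0.425,0],[0.086,-0.036,-0.19,0,0.425,0],[0.086,-0.036,-0.19,0,0.425,0],[0.086,-0.036,-0.19,0,0.425,0],[0.086,-0.036,-0.19,0,0.425,0],[0.086,-0.036,-0.19,0,0.425,0],[0.086,-0.036,-0.19,0,0.425,0]]]' 0.2; python3 -m handwheel '[[[0,0,0,0,0,0],[0,0,0,0,0,0],[0,0,0,0,0,0],[0,0,0,0,0,0],[0,0,0,0,0,0]]]';python3 -c "
from h import *
st();go([.503,-.3455,.0925],10)"
```

```text
clock: 25.27
tool_pos: [0.5032, -0.3436, 0.1997]
eef_rot: [0.542, -0.456, 0.454, -0.541]
contact_force: [-0.3, -0.5, -0.4]
opening: 0.6
clock: 25.68
tool_pos: [0.5041, -0.3442, 0.2018]
eef_rot: [0.542, -0.454, 0.454, -0.542]
contact_force: [0.1, 0.8, 0.0]
opening: 0.6
t 25.68 p [ 0.5041 -0.3442  0.2018] az 10.04 F [0.1  0.77 0.04] M [-0.13 -0.12  0.  ] open 0.6 q [ 0.8   0.75 -0.49  1.64  0.44  0.87  0.3 ]
row [0.0011, 0.1093, -0.0013] [0.0, 0.0002, -0.0] rows>= 2.6
```

```bash
python3 -m handwheel '[[[0.001,0.03,-0.0013,0,0,0],[0.001,0.06,-0.0013,0,0,0],[0.001,0.08,-0.0013,0,0,0],[0.001,0.1,-0.0013,0,0,0],[0.001,0.109,-0.0013,0,0,0],[0.001,0.109,-0.0013,0,0,0],[0.001,0.109,-0.0013,0,0,0],[0.001,0.109,-0.0013,0,0,0]]]';python3 -c "
from h import *
st()"; python3 -m handwheel '[[[0,0,0,0,0,0],[0,0,0,0,0,0],[0,0,0,0,0,0],[0,0,0,0,0,0],[0,0,0,0,0,0],[0,0,0,0,0,0],[0,0,0,0,0,0],[0,0,0,0,0,0],[0,0,0,0,0,0],[0,0,0,0,0,0],[0,0,0,0,0,0]]]' -1 50; python3 -c "
from h import *
st()"
```

```text
clock: 26.35
tool_pos: [0.5041, -0.3457, 0.0943]
eef_rot: [-0.542, 0.454, -0.455, 0.542]
contact_force: [0.9, 0.5, 0.3]
opening: 0.595
t 26.35 p [ 0.5041 -0.3457  0.0943] az 10.02 F [0.93 0.51 0.34] M [-0.02 -0.09 -0.02] open 0.595 q [ 0.75  0.89 -0.41  1.71  0.54  0.65  0.22]
clock: 27.27
tool_pos: [0.5034, -0.3453, 0.0931]
eef_rot: [-0.542, 0.454, -0.455, 0.542]
contact_force: [0.5, 0.1, 0.8]
opening: 0.109
t 27.27 p [ 0.5034 -0.3453  0.0931] az 10.03 F [0.47 0.1  0.78] M [ 0.03 -0.23  0.15] open 0.109 q [ 0.75  0.89 -0.41  1.71  0.54  0.65  0.22]
```

```bash
python3 -m handwheel '[[[0,0,0,0,-0.035,0],[0,0,0,0,-0.07,0],[0,0,0,0,-0.105,0],[0,0,0,0,-0.14,0],[0,0,0,0,-0.175,0],[0,0,0,0,-0.21,0],[0,0,0,0,-0.245,0],[0,0,0,0,-0.28,0],[0,0,0,0,-0.315,0],[0,0,0,0,-0.35,0],[0,0,0,0,-0.385,0],[0,0,0,0,-0.41,0]]]' -1 50; python3 -m handwheel '[[[0,0,0,0,-0.015,0],[0,0,0,0,-0.03,0],[0,0,0,0,-0.039,0],[0,0,0,0,-0.039,0],[0,0,0,0,-0.039,0],[0,0,0,0,-0.039,0]]]'; python3 -c "
from h import *
st()"
```

```text
clock: 28.27
tool_pos: [0.5031, -0.3455, 0.093]
eef_rot: [-0.706, 0.037, -0.037, 0.706]
contact_force: [-1.0, -0.2, 1.5]
opening: 0.11
clock: 28.77
tool_pos: [0.5031, -0.3455, 0.093]
eef_rot: [0.707, 0.005, -0.005, -0.707]
contact_force: [-0.0, -1.6, 1.1]
opening: 0.109
t 28.77 p [ 0.5031 -0.3455  0.093 ] az 90.78 F [-0.02 -1.57  1.1 ] M [-0.06 -0.07 -0.05] open 0.109 q [ 0.93  0.97 -0.76  1.7   0.87  0.84  1.35]
```

```bash
python3 -m handwheel '[[[0,0,0,0,-0.01,0],[0,0,0,0,-0.02,0],[0,0,0,0,-0.025,0],[0,0,0,0,-0.025,0]]]'; python3 -c "
from h import *
st()"
```

```text
clock: 29.1
tool_pos: [0.5031, -0.3455, 0.093]
eef_rot: [0.706, 0.033, -0.033, -0.706]
contact_force: [0.4, -0.2, 2.1]
opening: 0.105
t 29.1 p [ 0.5031 -0.3455  0.093 ] az 95.31 F [ 0.41 -0.25  2.07] M [-0.03 -0.08 -0.04] open 0.105 q [ 0.94  0.98 -0.78  1.7   0.89  0.85  1.42]
```

```bash
python3 -m handwheel '[[[0,0,0,0,-0.01,0],[0,0,0,0,-0.02,0],[0,0,0,0,-0.02,0],[0,0,0,0,-0.02,0]]]'; python3 -c "
from h import *
st()"
```

```text
clock: 29.43
tool_pos: [0.5031, -0.3455, 0.093]
eef_rot: [0.705, 0.054, -0.054, -0.705]
contact_force: [-0.6, -1.0, 2.2]
opening: 0.108
t 29.43 p [ 0.5031 -0.3455  0.093 ] az 98.8 F [-0.64 -1.04  2.24] M [-0.04 -0.06 -0.33] open 0.108 q [ 0.95  0.98 -0.8   1.7   0.9   0.86  1.47]
```

The off stop is felt at about 97.5°, so the centre of the play is at about 92°. I back off and draw the key out.

```bash
python3 -m handwheel '[[[0,0,0,0,0.02,0],[0,0,0,0,0.04,0],[0,0,0,0,0.04,0],[0,0,0,0,0.04,0]]]'; python3 -m handwheel '[[[0,-0.003,0,0,0,0],[0,-0.006,0,0,0,0],[0,-0.009,0,0,0,0],[0,-0.012,0,0,0,0],[0,-0.012,0,0,0,0],[0,-0.012,0,0,0,0]]]';python3 -c "
from h import *
st()"
```

```text
clock: 29.77
tool_pos: [0.5033, -0.3452, 0.093]
eef_rot: [0.707, 0.011, -0.011, -0.707]
contact_force: [0.2, 0.2, 1.3]
opening: 0.11
clock: 30.27
tool_pos: [0.5031, -0.3454, 0.1051]
eef_rot: [0.707, 0.011, -0.011, -0.707]
contact_force: [0.6, -0.3, -1.1]
opening: 0.106
t 30.27 p [ 0.5031 -0.3454  0.1051] az 91.74 F [ 0.6  -0.31 -1.15] M [ 0.06 -0.17  0.03] open 0.106 q [ 0.94  0.96 -0.78  1.7   0.86  0.86  1.38]
```

```bash
python3 -m handwheel '[[[0,-0.02,0,0,0,0],[0,-0.05,0,0,0,0],[0,-0.09,0,0,0,0],[0,-0.095,0,0,0,0],[0,-0.095,0,0,0,0]]]';python3 -c "
from h import *
st();go([.6778,.0432,.2],76.3)"
```

```text
clock: 30.68
tool_pos: [0.5049, -0.3456, 0.2028]
eef_rot: [0.708, 0.012, -0.009, -0.706]
contact_force: [-0.7, 0.2, -1.8]
opening: 0.113
t 30.68 p [ 0.5049 -0.3456  0.2028] az 91.73 F [-0.69  0.23 -1.84] M [-0.01 -0.11 -0.  ] open 0.113 q [ 0.98  0.84 -0.87  1.63  0.73  1.02  1.48]
row [0.1846, 0.0027, 0.3834] [0.0006, 0.0857, 0.0017] rows>= 10.2
```

```bash
python3 -m handwheel '[[[0.185,0.002,0.383,0,0.0857,0],[0.185,0.002,0.383,0,0.0857,0],[0.185,0.002,0.383,0,0.0857,0],[0.185,0.002,0.383,0,0.0857,0],[0.185,0.002,0.383,0,0.0857,0],[0.185,0.002,0.383,0,0.0857,0],[0.185,0.002,0.383,0,0.0857,0],[0.185,0.002,0.383,0,0.0857,0],[0.185,0.002,0.383,0,0.0857,0],[0.185,0.002,0.383,0,0.0857,0],[0.185,0.002,0.383,0,0.0857,0],[0.185,0.002,0.383,0,0.0857,0]]]'; python3 -m handwheel '[[[0,0,0,0,0,0],[0,0,0,0,0,0],[0,0,0,0,0,0],[0,0,0,0,0,0],[0,0,0,0,0,0],[0,0,0,0,0,0]]]'; python3 -c "
from h import *
st();go([.6778,.0432,.13],76.3)"
```

```text
clock: 31.68
tool_pos: [0.6758, 0.049, 0.1961]
eef_rot: [-0.701, 0.083, -0.081, 0.703]
contact_force: [-0.8, 1.0, -1.9]
opening: 0.106
clock: 32.18
tool_pos: [0.6764, 0.0421, 0.198]
eef_rot: [0.702, -0.085, 0.085, -0.702]
contact_force: [-0.4, -0.8, -1.6]
opening: 0.11
t 32.18 p [0.6764 0.0421 0.198 ] az 76.24 F [-0.4  -0.79 -1.59] M [ 0.02 -0.19  0.04] open 0.11 q [ 0.22  0.89 -0.74  1.41  0.64  1.08  0.7 ]
row [0.0011, 0.068, 0.0014] [0.0001, -0.0003, 0.0001] rows>= 1.6
```

```bash
python3 -m handwheel '[[[0.0011,0.025,0.0014,0,0,0],[0.0011,0.05,0.0014,0,0,0],[0.0011,0.068,0.0014,0,0,0],[0.0011,0.068,0.0014,0,0,0],[0.0011,0.068,0.0014,0,0,0],[0.0011,0.068,0.0014,0,0,0],[0.0011,0.068,0.0014,0,0,0]]]'; python3 -c "
from h import *
st();go([.6778,.0432,.1],76.3)
c=get_calibration('wrist');save('w6','wrist',sc=1.5)"
```

```text
clock: 32.77
tool_pos: [0.6789, 0.0447, 0.1318]
eef_rot: [-0.702, 0.083, -0.085, 0.702]
contact_force: [-0.3, 0.0, -1.3]
opening: 0.106
t 32.77 p [0.6789 0.0447 0.1318] az 76.3 F [-0.3   0.01 -1.27] M [ 0.05 -0.14 -0.04] open 0.106 q [ 0.21  0.97 -0.7   1.46  0.7   0.97  0.65]
row [-0.0008, 0.0318, -0.0018] [-0.0005, -0.0, 0.0008] rows>= 0.8
```

View pics/w6.png

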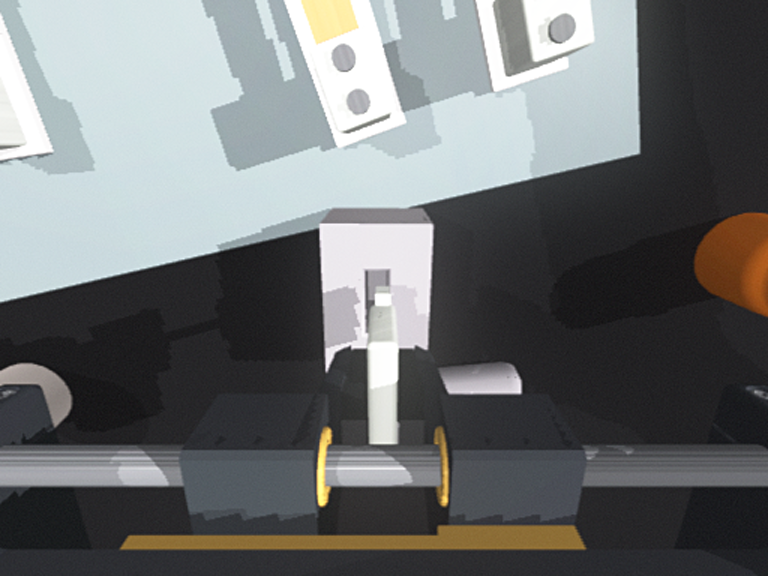

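The stand slot is centred near (377,300) and the key tip near (383,293), so the key is about 2 mm to the right. That agrees with the 1.8 mm that the pose asks for. I correct and lower.

```bash
python3 -m handwheel '[[[-0.001,0.002,-0.002,0,0,0],[-0.001,0.002,-0.002,0,0,0],[-0.001,0.006,-0.002,0,0,0],[-0.001,0.01,-0.002,0,0,0],[-0.001,0.014,-0.002,0,0,0],[-0.001,0.018,-0.002,0,0,0],[-0.001,0.022,-0.002,0,0,0],[-0.001,0.025,-0.002,0,0,0],[-0.001,0.025,-0.002,0,0,0]]]'; python3 -c "
from h import *
st()"
```

```text
clock: 33.57
tool_pos: [0.6759, 0.0424, 0.104]
eef_rot: [0.702, -0.085, 0.084, -0.702]
contact_force: [0.0, -0.6, -2.2]
opening: 0.107
t 33.57 p [0.6759 0.0424 0.104 ] az 76.32 F [ 0.01 -0.58 -2.24] M [ 0.   -0.15 -0.01] open 0.107 q [ 0.2   1.   -0.69  1.48  0.73  0.93  0.63]
```

```bash
python3 -m handwheel '[[[0.001,0.005,0.0005,0,0,0],[0.0015,0.01,0.0005,0,0,0],[0.0015,0.015,0.0005,0,0,0],[0.0015,0.02,0.0005,0,0,0],[0.0015,0.025,0.0005,0,0,0],[0.0015,0.03,0.0005,0,0,0],[0.0015,0.0335,0.0005,0,0,0],[0.0015,0.0335,0.0005,0,0,0],[0.0015,0.0335,0.0005,0,0,0]]]'; python3 -c "
from h import *
st()"
```

```text
clock: 34.32
tool_pos: [0.6779, 0.0426, 0.0712]
eef_rot: [0.702, -0.084, 0.084, -0.702]
contact_force: [0.1, 0.3, -1.0]
opening: 0.107
t 34.32 p [0.6779 0.0426 0.0712] az 76.31 F [ 0.1   0.28 -1.03] M [ 0.01 -0.13  0.  ] open 0.107 q [ 0.19  1.04 -0.66  1.48  0.76  0.88  0.61]
```

```bash
python3 -m handwheel '[[[0,0.001,0,0,0,0],[0,0.002,0,0,0,0],[0,0.0025,0,0,0,0],[0,0.0025,0,0,0,0]]]'; python3 -c "
from h import *
st()"; python3 -m handwheel '[[[0,0,0,0,0,0],[0,0,0,0,0,0],[0,0,0,0,0,0],[0,0,0,0,0,0],[0,0,0,0,0,0],[0,0,0,0,0,0]]]' 0.2;  python3 -m handwheel '[[[0,-0.02,0,0,0,0],[0,-0.04,0,0,0,0],[0,-0.08,0,0,0,0],[0,-0.12,0,0,0,0],[0,-0.15,0,0,0,0],[0,-0.15,0,0,0,0],[0,-0.15,0,0,0,0]]]'; python3 -c "
from h import *
st();c=get_calibration('wrist');save('w7','wrist',sc=1.5)
json.dump({k:np.array(v).tolist() for k,v in c.items()},open('w7.json','w'))
print(testers('scene'),testers('side'))"
```

```text
clock: 34.65
tool_pos: [0.6781, 0.0427, 0.0691]
eef_rot: [-0.702, 0.084, -0.084, 0.702]
contact_force: [-0.4, -0.6, -1.9]
opening: 0.108
t 34.65 p [0.6781 0.0427 0.0691] az 76.31 F [-0.4  -0.55 -1.88] M [ 0.03 -0.13 -0.01] open 0.108 q [ 0.19  1.05 -0.66  1.49  0.76  0.88  0.6 ]
clock: 35.15
tool_pos: [0.678, 0.0427, 0.069]
eef_rot: [0.702, -0.084, 0.084, -0.702]
contact_force: [0.2, -0.7, -0.1]
opening: 0.538
clock: 35.73
tool_pos: [0.679, 0.0431, 0.2212]
eef_rot: [-0.702, 0.083, -0.086, 0.702]
contact_force: [-0.3, -0.1, -0.3]
opening: 0.599
t 35.73 p [0.679  0.0431 0.2212] az 76.3 F [-0.35 -0.14 -0.34] M [ 0.06 -0.11  0.02] open 0.599 q [ 0.23  0.87 -0.76  1.39  0.62  1.12  0.71]
[([0.4662, 0.1522], np.float64(3.9)), ([0.4746, 0.0489], np.float64(7.0))] [([0.4669, 0.149], np.float64(6.2)), ([0.4745, 0.0457], np.float64(8.8)), ([0.4337, -0.1528], np.float64(-2.7))]
```

View pics/w7.png

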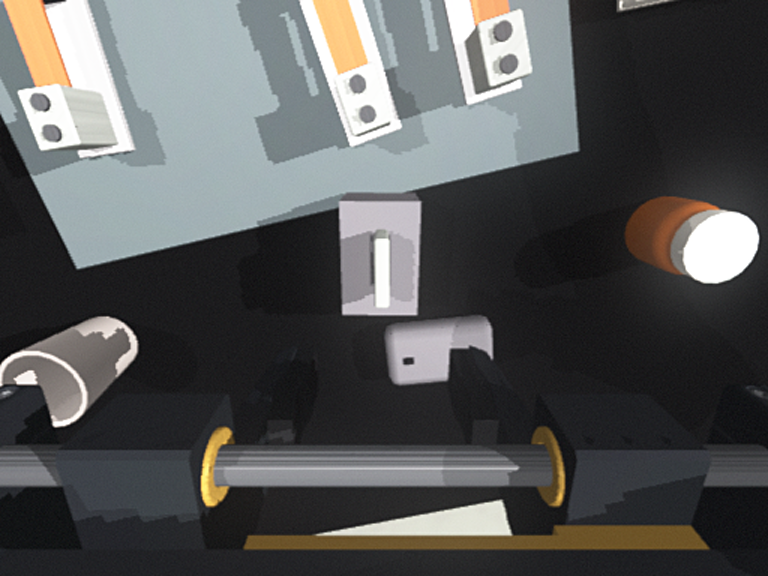

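The key hangs upright in its stand, with its bow at (382,270) in line with the block. Now I locate the tray and the clamp blocks of f2 and f4. I use the hole pairs at (357,83)/(367,114) for f2 and (40,101)/(52,133) for f4.

Run:
```python
from h import *
c=json.load(open('w7.json'));g=lambda u,v:(u/1.5,v/1.5)
for nm,a,b in(('f2',(357,83),(367,114)),('f4',(40,101),(52,133)),('f1',(503,31),(508,64))):
    p,q=px2w(c,*g(*a),.058)[:2],px2w(c,*g(*b),.058)[:2];d=q-p
    print(nm,'clamp',((p+q)/2).round(4),'az',np.degrees(np.arctan2(d[1],d[0])).round(1),'sep',np.linalg.norm(d).round(4))
sc=get_calibration('scene');sd=get_calibration('side')
l=[(-.09,-.09,.025),(-.09,.09,.025),(.09,.09,.025),(.09,-.09,.025)]
P=[(593,333),(672,400),(601,466),(524,388)];k=fit(sc,[(*g(*p),q) for p,q in zip(P,l)],[.458,.36,0])
P=[(442,472),(388,575),(283,518),(346,428)];fit(sd,[(*g(*p),q) for p,q in zip(P,l)],[.458,.36,0])
```

```text
f2 clamp [0.5636 0.058 ] az 5.0 sep 0.0207
f4 clamp [ 0.5229 -0.1598] az -5.9 sep 0.0209
f1 clamp [0.5561 0.1589] az 1.5 sep 0.0201
fit [ 0.4681  0.3599 -3.2734] res px 1.2
fit [ 0.4569  0.3569 -3.0306] res px 2.18
```

```bash
python3 -c "
from h import *
go([.5,.34,.27],90)"
```

```text
row [-0.2426, -0.0526, 0.2476] [0.0005, -0.076, -0.0009] rows>= 8.4
```

```bash
python3 -m handwheel '[[[-0.2426,-0.0526,0.2476,0,-0.076,0],[-0.2426,-0.0526,0.2476,0,-0.076,0],[-0.2426,-0.0526,0.2476,0,-0.076,0],[-0.2426,-0.0526,0.2476,0,-0.076,0],[-0.2426,-0.0526,0.2476,0,-0.076,0],[-0.2426,-0.0526,0.2476,0,-0.076,0],[-0.2426,-0.0526,0.2476,0,-0.076,0],[-0.2426,-0.0526,0.2476,0,-0.076,0],[-0.2426,-0.0526,0.2476,0,-0.076,0],[-0.2426,-0.0526,0.2476,0,-0.076,0],[-0.2426,-0.0526,0.2476,0,-0.076,0],[-0.2426,-0.0526,0.2476,0,-0.076,0]]]' 0.2 45; python3 -m handwheel '[[[0,0,0,0,0,0],[0,0,0,0,0,0],[0,0,0,0,0,0]]]'; python3 -c "
from h import *
st();c=get_calibration('wrist');save('w8','wrist',sc=1.5)
json.dump({k:np.array(v).tolist() for k,v in c.items()},open('w8.json','w'))
print(testers('scene'),testers('side'))"
```

```text
clock: 36.88
tool_pos: [0.5017, 0.3385, 0.2699]
eef_rot: [0.708, -0.001, 0.0, -0.706]
contact_force: [-0.3, 0.1, 1.0]
opening: 0.597
clock: 37.13
tool_pos: [0.5017, 0.3392, 0.271]
eef_rot: [0.707, -0.001, 0.001, -0.707]
contact_force: [-0.9, 0.6, -0.4]
opening: 0.599
t 37.13 p [0.5017 0.3392 0.271 ] az 89.85 F [-0.86  0.63 -0.43] M [ 0.05 -0.15 -0.04] open 0.599 q [-0.23  0.73 -0.83  1.57  0.58  1.1   0.37]
[([0.4661, 0.1524], np.float64(3.8)), ([0.4746, 0.0492], np.float64(6.6)), ([0.4336, -0.1492], np.float64(-4.2))] [([0.4668, 0.15], np.float64(4.7)), ([0.4746, 0.046], np.float64(8.1)), ([0.4342, -0.152], np.float64(-3.6))]
```

View pics/w8.png

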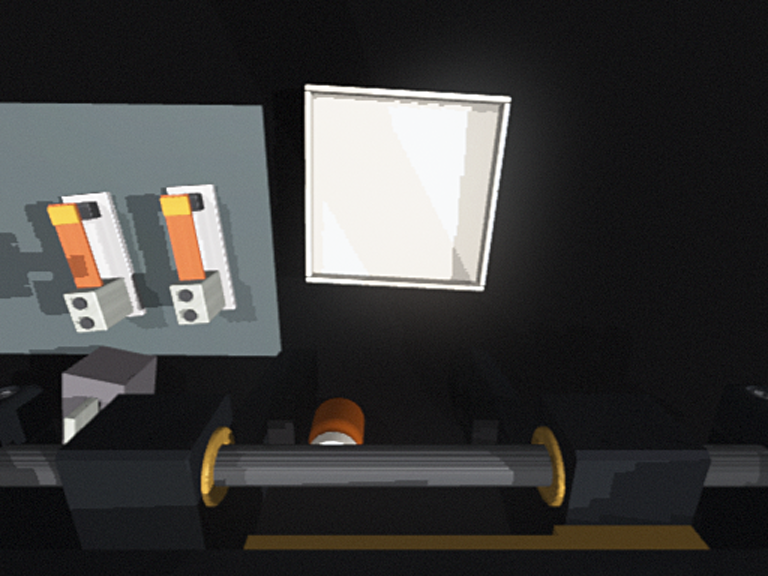

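The tray rim corners are at (306,86), (510,98), (485,290) and (306,281), and the tray is empty. I fit it and work out the move to f2's clamp.

Run:
```python
from h import *
c=json.load(open('w8.json'));g=lambda u,v:(u/1.5,v/1.5)
l=[(-.09,-.09,.025),(-.09,.09,.025),(.09,.09,.025),(.09,-.09,.025)]
P=[(306,86),(510,98),(485,290),(306,281)];k=fit(c,[(*g(*p),q) for p,q in zip(P,l)],[.458,.36,0])
for nm,a,b in(('f2',(80,302),(86,323)),('f1',(184,295),(190,314))):
    p,q=px2w(c,*g(*a),.058)[:2],px2w(c,*g(*b),.058)[:2];print(nm,((p+q)/2).round(4))
a=np.radians(k[2]);Q=np.array([[np.cos(a),-np.sin(a)],[np.sin(a),np.cos(a)]])
for y in(-.036,.036): print('clamp target',y,(k[:2]+Q@[.04-.01,y]).round(4))
go([.5645,.0575,.13],95.3)
```

```text
fit [ 0.4611  0.3583 -3.0883] res px 0.73
f2 [0.5655 0.0556]
f1 [0.5575 0.1557]
clamp target -0.036 [0.4891 0.3208]
clamp target 0.036 [0.493  0.3927]
row [0.0636, 0.1415, -0.2825] [0.0001, -0.0298, -0.0] rows>= 7.7
```

```bash
python3 -m handwheel '[[[0.0636,0.1,-0.2825,0,-0.03,0],[0.0636,0.1,-0.2825,0,-0.03,0],[0.0636,0.1,-0.2825,0,-0.03,0],[0.0636,0.1,-0.2825,0,-0.03,0],[0.0636,0.1,-0.2825,0,-0.03,0],[0.0636,0.1,-0.2825,0,-0.03,0],[0.0636,0.1,-0.2825,0,-0.03,0],[0.0636,0.1,-0.2825,0,-0.03,0],[0.0636,0.1415,-0.2825,0,-0.03,0],[0.0636,0.1415,-0.2825,0,-0.03,0],[0.0636,0.1415,-0.2825,0,-0.03,0],[0.0636,0.1415,-0.2825,0,-0.03,0]]]'; python3 -c "
from h import *
st();go([.5645,.0575,.026],95.3);print(testers('scene'),testers('side'))"
```

```text
clock: 38.28
tool_pos: [0.5647, 0.06, 0.1314]
eef_rot: [-0.706, -0.034, 0.034, 0.707]
contact_force: [0.4, 1.4, 0.0]
opening: 0.599
t 38.28 p [0.5647 0.06   0.1314] az 95.51 F [0.35 1.41 0.03] M [ 0.12 -0.15 -0.02] open 0.599 q [ 0.24  0.87 -0.76  1.82  0.82  0.8   0.71]
row [-0.0005, 0.1054, -0.0026] [-0.0005, 0.0011, 0.0004] rows>= 2.5
[([0.466, 0.1518], np.float64(5.0))] [([0.4666, 0.1494], np.float64(5.7)), ([0.4745, 0.0457], np.float64(8.8)), ([0.434, -0.1527], np.float64(-2.6))]
```

```bash
python3 -m handwheel '[[[0,0.02,-0.0015,0,0,0],[0,0.04,-0.0015,0,0,0],[0,0.06,-0.0015,0,0,0],[0,0.08,-0.0015,0,0,0],[0,0.1,-0.0015,0,0,0],[0,0.105,-0.0015,0,0,0],[0,0.105,-0.0015,0,0,0],[0,0.105,-0.0015,0,0,0]]]'; python3 -c "
from h import *
st()";python3 -m handwheel '[[[0,0,0,0,0,0],[0,0,0,0,0,0],[0,0,0,0,0,0],[0,0,0,0,0,0],[0,0,0,0,0,0],[0,0,0,0,0,0],[0,0,0,0,0,0],[0,0,0,0,0,0]]]' -1 50; python3 -c "
from h import *
st()"
```

```text
clock: 39.05
tool_pos: [0.5654, 0.0575, 0.0264]
eef_rot: [-0.706, -0.034, 0.033, 0.707]
contact_force: [0.7, 0.1, 0.9]
opening: 0.598
t 39.05 p [0.5654 0.0575 0.0264] az 95.43 F [0.71 0.08 0.9 ] M [ 0.05 -0.17  0.01] open 0.598 q [ 0.17  1.01 -0.62  1.86  1.01  0.63  0.56]
clock: 39.72
tool_pos: [0.5651, 0.0569, 0.0259]
eef_rot: [-0.706, -0.034, 0.033, 0.706]
contact_force: [0.3, -0.2, 6.0]
opening: 0.341
t 39.72 p [0.5651 0.0569 0.0259] az 95.38 F [ 0.33 -0.23  6.02] M [ 0.08 -0.03 -0.06] open 0.341 q [ 0.17  1.01 -0.62  1.86  1.01  0.63  0.56]
```

```bash
python3 -m handwheel '[[[0,-0.015,0,0,0,0],[0,-0.03,0,0,0,0],[0,-0.06,0,0,0,0],[0,-0.09,0,0,0,0],[0,-0.12,0,0,0,0],[0,-0.12,0,0,0,0],[0,-0.12,0,0,0,0],[0,-0.12,0,0,0,0]]]'; python3 -c "
from h import *
st();go([.4991,.3202,.145],86.9)"
```

```text
clock: 40.38
tool_pos: [0.5634, 0.0554, 0.1435]
eef_rot: [0.707, 0.032, -0.034, -0.706]
contact_force: [0.1, -1.2, -5.0]
opening: 0.338
t 40.38 p [0.5634 0.0554 0.1435] az 95.37 F [ 0.11 -1.23 -5.04] M [ 0.1  -0.2   0.01] open 0.338 q [ 0.25  0.85 -0.78  1.81  0.8   0.83  0.74]
row [-0.0393, -0.0018, 0.2696] [0.0006, 0.0471, -0.0009] rows>= 6.5
```

```bash
python3 -m handwheel '[[[-0.005,-0.002,0.03,0,0.006,0],[-0.01,-0.002,0.065,0,0.012,0],[-0.015,-0.002,0.1,0,0.018,0],[-0.02,-0.002,0.135,0,0.024,0],[-0.025,-0.002,0.17,0,0.03,0],[-0.03,-0.002,0.205,0,0.036,0],[-0.035,-0.002,0.24,0,0.042,0],[-0.039,-0.002,0.26,0,0.047,0],[-0.039,-0.002,0.27,0,0.047,0],[-0.039,-0.002,0.27,0,0.047,0],[-0.039,-0.002,0.27,0,0.047,0],[-0.039,-0.002,0.27,0,0.047,0]]]'; python3 -c "
from h import *
st();go([.4991,.3202,.05],86.9)"
```

```text
clock: 41.38
tool_pos: [0.5011, 0.3184, 0.1456]
eef_rot: [0.708, -0.02, 0.02, -0.705]
contact_force: [0.6, -0.6, -5.1]
opening: 0.335
t 41.38 p [0.5011 0.3184 0.1456] az 86.79 F [ 0.62 -0.59 -5.09] M [-0.03 -0.25  0.01] open 0.335 q [-0.26  0.86 -0.71  1.73  0.73  0.84  0.21]
row [-0.002, 0.0956, 0.0021] [0.0014, -0.0006, -0.0002] rows>= 2.3
```

```bash
python3 -m handwheel '[[[-0.001,0.025,0.0015,0,0,0],[-0.001,0.05,0.0015,0,0,0],[-0.001,0.075,0.0015,0,0,0],[-0.001,0.095,0.0015,0,0,0],[-0.001,0.1,0.0015,0,0,0],[-0.001,0.105,0.0015,0,0,0],[-0.001,0.11,0.0015,0,0,0],[-0.001,0.113,0.0015,0,0,0],[-0.001,0.1155,0.0015,0,0,0],[-0.001,0.1155,0.0015,0,0,0],[-0.001,0.1155,0.0015,0,0,0]]]'; python3 -c "
from h import *
st()"
```

```text
clock: 42.3
tool_pos: [0.4998, 0.3235, 0.0321]
eef_rot: [-0.707, 0.019, -0.019, 0.707]
contact_force: [0.2, -0.3, -4.9]
opening: 0.335
t 42.3 p [0.4998 0.3235 0.0321] az 86.92 F [ 0.22 -0.3  -4.89] M [ 0.06 -0.24  0.01] open 0.335 q [-0.33  1.01 -0.58  1.77  0.89  0.64  0.07]
```

```bash
python3 -m handwheel '[[[0,0.001,-0.003,0,0,0],[0,0.002,-0.003,0,0,0],[0,0.003,-0.003,0,0,0],[0,0.0035,-0.003,0,0,0],[0,0.0035,-0.003,0,0,0],[0,0.0035,-0.003,0,0,0]]]'; python3 -c "
from h import *
st()"
```

```text
clock: 42.8
tool_pos: [0.4995, 0.3198, 0.0289]
eef_rot: [0.707, -0.019, 0.019, -0.706]
contact_force: [-1.4, -3.2, 6.7]
opening: 0.332
t 42.8 p [0.4995 0.3198 0.0289] az 86.91 F [-1.43 -3.23  6.7 ] M [-0.61  0.09  0.05] open 0.332 q [-0.33  1.01 -0.58  1.78  0.9   0.64  0.07]
```

On the floor: Fz went from −4.9 to +6.7 N at the expected height. I release to a modest opening and rise.

```bash
python3 -m handwheel '[[[0,0,0,0,0,0],[0,0,0,0,0,0],[0,0,0,0,0,0],[0,0,0,0,0,0]]]' 0.1; python3 -m handwheel '[[[0,-0.02,0,0,0,0],[0,-0.04,0,0,0,0],[0,-0.08,0,0,0,0],[0,-0.12,0,0,0,0],[0,-0.14,0,0,0,0],[0,-0.14,0,0,0,0],[0,-0.14,0,0,0,0]]]' ; python3 -c "
from h import *
st();print(testers('scene'),testers('side'));go([.523,-.159,.14],85)"
```

```text
clock: 43.13
tool_pos: [0.4994, 0.3209, 0.0281]
eef_rot: [-0.707, 0.019, -0.019, 0.707]
contact_force: [-1.3, 0.4, -1.0]
opening: 0.549
clock: 43.72
tool_pos: [0.4998, 0.3208, 0.169]
eef_rot: [-0.706, 0.018, -0.02, 0.707]
contact_force: [-0.9, -0.5, -0.9]
opening: 0.549
t 43.72 p [0.4998 0.3208 0.169 ] az 86.92 F [-0.88 -0.5  -0.88] M [-0.03 -0.19 -0.01] open 0.549 q [-0.24  0.83 -0.73  1.72  0.7   0.88  0.23]
[([0.467, 0.153], np.float64(2.5)), ([0.4357, -0.1484], np.float64(-5.9))] [([0.4095, 0.3213], np.float64(-2.2)), ([0.4669, 0.1499], np.float64(5.8)), ([0.5402, 0.1442], np.float64(165.8)), ([0.4337, -0.1531], np.float64(-2.6))]
row [0.0498, 0.0276, -0.4764] [0.0006, 0.0107, -0.0004] rows>= 11.5
```

```bash
python3 -m handwheel '[[[0.051,0.028,-0.476,0,0.0107,0],[0.051,0.028,-0.476,0,0.0107,0],[0.051,0.028,-0.476,0,0.0107,0],[0.051,0.028,-0.476,0,0.0107,0],[0.051,0.028,-0.476,0,0.0107,0],[0.051,0.028,-0.476,0,0.0107,0],[0.051,0.028,-0.476,0,0.0107,0],[0.051,0.028,-0.476,0,0.0107,0],[0.051,0.028,-0.476,0,0.0107,0],[0.051,0.028,-0.476,0,0.0107,0],[0.051,0.028,-0.476,0,0.0107,0],[0.051,0.028,-0.476,0,0.0107,0]]]' 0.2; python3 -m handwheel '[[[0,0,0,0,0,0],[0,0,0,0,0,0],[0,0,0,0,0,0],[0,0,0,0,0,0],[0,0,0,0,0,0]]]'; python3 -c "
from h import *
st();print(testers('scene'),testers('side'));
go([.5245,-.158,.026],85)
c=get_calibration('wrist');print(testers('wrist',None,c))"
```

```text
clock: 44.82
tool_pos: [0.5224, -0.1645, 0.1373]
eef_rot: [0.707, -0.035, 0.031, -0.705]
contact_force: [0.3, -0.7, -0.6]
opening: 0.595
clock: 45.23
tool_pos: [0.5248, -0.1558, 0.14]
eef_rot: [-0.706, 0.03, -0.03, 0.707]
contact_force: [0.0, 0.1, 0.6]
opening: 0.597
t 45.23 p [ 0.5248 -0.1558  0.14  ] az 85.19 F [0.02 0.13 0.61] M [ 0.04 -0.16 -0.  ] open 0.597 q [ 0.63  0.83 -0.75  1.87  0.81  0.77  0.92]
[([0.4062, 0.3254], np.float64(-2.0)), ([0.4662, 0.1528], np.float64(1.9)), ([0.4341, -0.1494], np.float64(-4.2))] [([0.4095, 0.3212], np.float64(-2.0)), ([0.4669, 0.1499], np.float64(4.9)), ([0.434, -0.1527], np.float64(-2.9))]
row [-0.0003, 0.1141, -0.0017] [-0.0001, 0.0008, 0.0] rows>= 2.7
[([0.4335, -0.1492], np.float64(-5.1))]
```

```bash
python3 -m handwheel '[[[0,0.025,-0.002,0,0,0],[0,0.05,-0.002,0,0,0],[0,0.07,-0.002,0,0,0],[0,0.09,-0.002,0,0,0],[0,0.108,-0.002,0,0,0],[0,0.114,-0.002,0,0,0],[0,0.114,-0.002,0,0,0],[0,0.114,-0.002,0,0,0]]]'; python3 -c "
from h import *
st()";python3 -m handwheel '[[[0,0,0,0,0,0],[0,0,0,0,0,0],[0,0,0,0,0,0],[0,0,0,0,0,0],[0,0,0,0,0,0],[0,0,0,0,0,0],[0,0,0,0,0,0],[0,0,0,0,0,0]]]' -1 50; python3 -c "
from h import *
st()"
```

```text
clock: 46.05
tool_pos: [0.5249, -0.1594, 0.0265]
eef_rot: [-0.706, 0.03, -0.031, 0.706]
contact_force: [-0.3, 0.1, -0.9]
opening: 0.601
t 46.05 p [ 0.5249 -0.1594  0.0265] az 85.03 F [-0.26  0.1  -0.86] M [ 0.03 -0.15  0.  ] open 0.601 q [ 0.55  0.99 -0.58  1.91  1.02  0.57  0.74]
clock: 46.72
tool_pos: [0.5252, -0.1594, 0.0269]
eef_rot: [-0.706, 0.03, -0.031, 0.707]
contact_force: [-1.0, -0.5, 6.4]
opening: 0.334
t 46.72 p [ 0.5252 -0.1594  0.0269] az 85.02 F [-0.96 -0.53  6.36] M [ 0.25 -0.11  0.03] open 0.334 q [ 0.55  0.99 -0.58  1.91  1.03  0.57  0.74]
```

```bash
python3 -m handwheel '[[[0,-0.015,0,0,0,0],[0,-0.03,0,0,0,0],[0,-0.06,0,0,0,0],[0,-0.09,0,0,0,0],[0,-0.12,0,0,0,0],[0,-0.13,0,0,0,0],[0,-0.13,0,0,0,0],[0,-0.13,0,0,0,0]]]'; python3 -c "
from h import *
st();go([.503,.393,.155],86.9)"
```

```text
clock: 47.38
tool_pos: [0.5238, -0.1603, 0.1551]
eef_rot: [0.707, -0.031, 0.031, -0.706]
contact_force: [-0.5, -0.8, -4.6]
opening: 0.338
t 47.38 p [ 0.5238 -0.1603  0.1551] az 84.97 F [-0.53 -0.76 -4.61] M [ 0.04 -0.23 -0.01] open 0.338 q [ 0.65  0.81 -0.77  1.86  0.78  0.8   0.95]
row [-0.0692, -0.0003, 0.5494] [0.0003, -0.0107, -0.0004] rows>= 13.3
```

```bash
python3 -m handwheel '[[[-0.003,0,0.025,0,-0.001,0],[-0.009,0,0.06,0,-0.002,0],[-0.013,0,0.1,0,-0.003,0],[-0.018,0,0.14,0,-0.004,0],[-0.023,0,0.18,0,-0.005,0],[-0.028,0,0.22,0,-0.006,0],[-0.033,0,0.26,0,-0.007,0],[-0.038,0,0.3,0,-0.008,0],[-0.043,0,0.34,0,-0.009,0],[-0.048,0,0.375,0,-0.0095,0],[-0.051,0,0.4,0,-0.0107,0],[-0.051,0,0.4,0,-0.0107,0]]]'; python3 -c "
from h import *
st();go([.503,.393,.155],86.9)"
```

```text
clock: 48.38
tool_pos: [0.506, 0.2512, 0.1545]
eef_rot: [-0.705, 0.017, -0.015, 0.709]
contact_force: [-0.5, 1.0, -3.3]
opening: 0.337
t 48.38 p [0.506  0.2512 0.1545] az 87.44 F [-0.52  0.99 -3.29] M [ 0.1  -0.28  0.01] open 0.337 q [-0.12  0.82 -0.73  1.81  0.73  0.8   0.29]
row [-0.0093, 0.0005, 0.1415] [-0.002, 0.003, -0.0009] rows>= 3.4
```

```bash
python3 -m handwheel '[[[-0.003,0,0.04,0,0,0],[-0.006,0,0.08,0,0,0],[-0.008,0,0.115,0,0,0],[-0.009,0,0.135,0,0.002,0],[-0.009,0,0.145,0,0.002,0],[-0.009,0,0.145,0,0.002,0],[-0.009,0,0.145,0,0.002,0],[-0.009,0,0.145,0,0.002,0]]]'; python3 -c "
from h import *
st();print(testers('scene'),testers('side'));go([.503,.393,.05],86.9)"
```

```text
clock: 49.05
tool_pos: [0.508, 0.385, 0.1546]
eef_rot: [0.708, -0.022, 0.022, -0.705]
contact_force: [0.1, -0.6, -4.3]
opening: 0.336
t 49.05 p [0.508  0.385  0.1546] az 86.45 F [ 0.09 -0.57 -4.28] M [-0.02 -0.21  0.03] open 0.336 q [-0.35  0.89 -0.71  1.58  0.69  0.94  0.2 ]
[([0.4672, 0.1529], np.float64(3.6))] [([0.4463, 0.3259], np.float64(-5.8)), ([0.4668, 0.15], np.float64(4.4))]
row [-0.0056, 0.1053, 0.0074] [0.0009, -0.0026, 0.0] rows>= 2.5
```

```bash
python3 -m handwheel '[[[-0.004,0.02,0.006,0,-0.0025,0],[-0.0045,0.045,0.006,0,-0.0025,0],[-0.0045,0.07,0.006,0,-0.0025,0],[-0.0045,0.09,0.006,0,-0.0025,0],[-0.0045,0.105,0.006,0,-0.0025,0],[-0.0045,0.105,0.006,0,-0.0025,0],[-0.0045,0.105,0.006,0,-0.0025,0]]]'; python3 -c "
from h import *
st();go([.503,.393,.033],86.9)"
```

```text
clock: 49.73
tool_pos: [0.5034, 0.3939, 0.0508]
eef_rot: [0.707, -0.019, 0.018, -0.707]
contact_force: [-0.2, 1.1, -4.1]
opening: 0.334
t 49.73 p [0.5034 0.3939 0.0508] az 86.97 F [-0.21  1.15 -4.14] M [ 0.1  -0.28 -0.03] open 0.334 q [-0.41  1.03 -0.63  1.62  0.81  0.77  0.1 ]
row [-0.0003, 0.0178, -0.0009] [0.0003, 0.0004, -0.0002] rows>= 0.4
```

```bash
python3 -m handwheel '[[[0,0.005,0,0,0,0],[0,0.01,0,0,0,0],[0,0.014,0,0,0,0],[0,0.017,0,0,0,0],[0,0.019,0,0,0,0],[0,0.0205,0,0,0,0],[0,0.0215,0,0,0,0],[0,0.0215,0,0,0,0],[0,0.0215,0,0,0,0]]]'; python3 -c "
from h import *
st()"
```

```text
clock: 50.48
tool_pos: [0.5033, 0.3947, 0.03]
eef_rot: [0.707, -0.018, 0.018, -0.707]
contact_force: [-1.3, -1.1, -0.0]
opening: 0.337
t 50.48 p [0.5033 0.3947 0.03  ] az 87.02 F [-1.29 -1.08 -0.02] M [-0.2   0.01 -0.02] open 0.337 q [-0.42  1.05 -0.61  1.63  0.83  0.74  0.09]
```

Landing: Fz is now about 0. I go half a millimetre more, then release and rise.

```bash
python3 -m handwheel '[[[0,0.0007,0,0,0,0],[0,0.0007,0,0,0,0],[0,0.0007,0,0,0,0]]]'; python3 -c "
from h import *
st()"; python3 -m handwheel '[[[0,0,0,0,0,0],[0,0,0,0,0,0],[0,0,0,0,0,0],[0,0,0,0,0,0]]]' 0.1; python3 -m handwheel '[[[0,-0.02,0,0,0,0],[0,-0.04,0,0,0,0],[0,-0.08,0,0,0,0],[0,-0.12,0,0,0,0],[0,-0.16,0,0,0,0],[0,-0.2,0,0,0,0],[0,-0.23,0,0,0,0],[0,-0.23,0,0,0,0],[0,-0.23,0,0,0,0]]]' ; python3 -c "
from h import *
st();c=get_calibration('wrist');save('w9','wrist',sc=1.5);save('s9','scene',sc=1.5)
json.dump({k:np.array(v).tolist() for k,v in c.items()},open('w9.json','w'))
print(testers('scene'),testers('side'))"
```

```text
clock: 50.73
tool_pos: [0.5033, 0.3948, 0.03]
eef_rot: [0.707, -0.018, 0.019, -0.707]
contact_force: [-1.7, -2.5, 5.4]
opening: 0.337
t 50.73 p [0.5033 0.3948 0.03  ] az 87.02 F [-1.69 -2.49  5.41] M [-0.51  0.27  0.04] open 0.337 q [-0.42  1.05 -0.61  1.63  0.83  0.74  0.08]
clock: 51.07
tool_pos: [0.5034, 0.3951, 0.0289]
eef_rot: [-0.707, 0.018, -0.018, 0.707]
contact_force: [0.0, 0.9, 0.3]
opening: 0.549
clock: 51.82
tool_pos: [0.5038, 0.3957, 0.2609]
eef_rot: [-0.706, 0.017, -0.02, 0.708]
contact_force: [-0.2, -0.4, -0.2]
opening: 0.548
t 51.82 p [0.5038 0.3957 0.2609] az 87.01 F [-0.16 -0.45 -0.18] M [ 0.06 -0.13  0.03] open 0.548 q [-0.34  0.78 -0.79  1.48  0.58  1.13  0.29]
[([0.4098, 0.4006], np.float64(-2.6)), ([0.4065, 0.3249], np.float64(-2.2)), ([0.4672, 0.1529], np.float64(2.4))] [([0.4129, 0.3978], np.float64(-3.3)), ([0.4095, 0.3212], np.float64(-1.9)), ([0.4668, 0.1502], np.float64(4.3))]
```

View pics/w9.png

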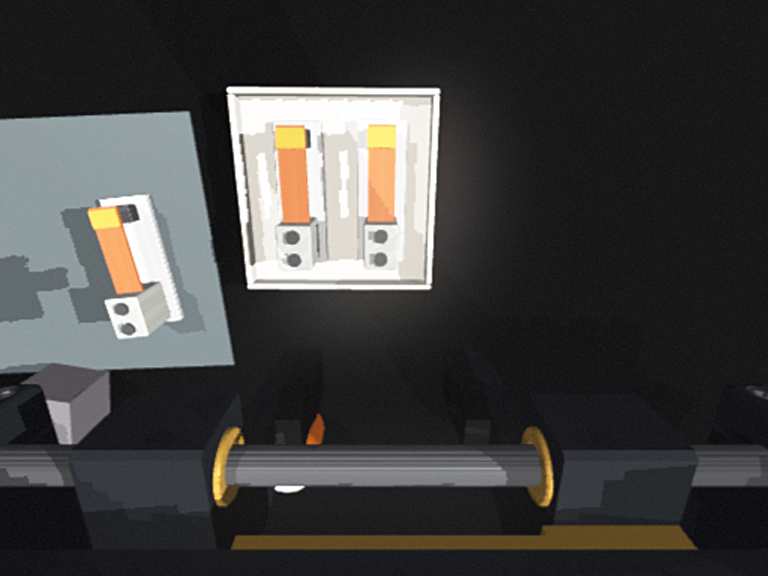

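View pics/s9.png

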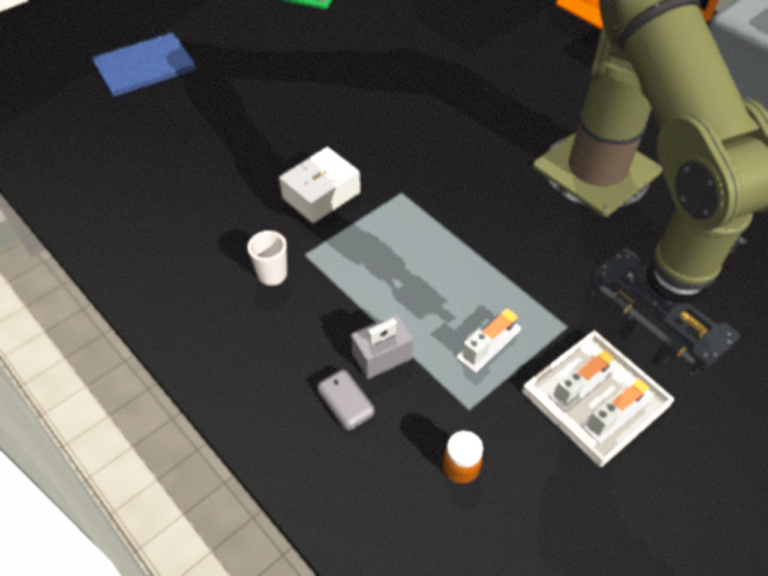

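The wrist view shows both weak testers flat in the tray at (295,195) and (380,195), with f1 alone on the mat at (128,265). In the scene view the key is upright in its stand at (382,333) and the lock slot is empty at (320,175). The beaker, mouse and jar appear where they were. The arm is clear of everything, so I hand in.

```bash
python3 -c "
from h import *
st();print(job.finish_job())"
```

```text
t 52.02 p [0.5028 0.3938 0.2569] az 87.03 F [ 0.09 -0.3   0.49] M [ 0.08 -0.16  0.04] open 0.55 q [-0.34  0.78 -0.78  1.48  0.58  1.13  0.29]
the job is handed in; nothing more can be done
None
```

The job is handed in at about 52 s of the 210 s, and every check I made passed; the hand-in gives no verdict.

- **Switch:** I put the key in and turned it clockwise until I felt the on stop (0.73 N·m). After the tests I turned it back to the off stop (0.33 N·m) and drew it out.
- **Testers:** f1, f2 and f4 were there and f3 was absent. I pressed each to its stop while the switch was on, from left to right.

| Tester | Force at about 9 mm travel | At the stop | Result |
|---|---|---|---|
| f1 | 7 N | about 11 N, then a sharp rise | sound |
| f2 | 2.1 N | stiff contact | weak |
| f4 | 2.2 N | stiff contact | weak |

- **Final checks:** The last wrist and scene pictures show:
  - The key is upright in its stand.
  - f2 and f4 are flat in the tray, about 37 mm either side of its middle line.
  - f1 stands on the mat about 200 mm from the tray centre.
  - The jar, beaker and mouse look unmoved.
  - The gripper is well clear of everything.
- **Disagreements:** The fixed cameras differed by about 11 mm on the tray's x position. I used a wrist-camera fit instead, good to 0.73 px. The tester positions from the two fixed cameras differed by 3–4 mm, which was small enough to ignore. I saw no tester knocked aside at any check.

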